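# Pick a stock order into the carry caddy

### The job

First take the carry caddy down from the double hook, lifting its handle up over the turned-up tips before drawing it away, and stand it square in the middle of the counting scale. Then pull the self-closing stock drawer right out to its stop, put every carton that is in it into the caddy's compartments, gripping the thin card gently, and push the drawer shut. Leave the other things on the bench alone.

Things in the scene. Friction and masses are not known exactly. Their poses are not given: they have to be found in the camera images.
- hook_stand: Fixed slotted steel upright at the left of the bench, 40 mm wide, 306 mm tall, on a small base plate, carrying a double hook: two level round steel prongs, 8 mm thick, 110 mm apart, that reach 175 mm out along this body's -x, 220 mm above the bench. Origin: foot of the upright, front face; z up.
- hook_saddle (a point): On the hook stand: the point half-way between the two prongs, level with their upper sides, where the caddy's handle rests. Axes as the stand: prongs point to -x, y lies across both prongs, z up. The prong ends turn straight up: tips 8 mm thick, 25 mm out (-x) from this point, 55 mm to either side of it, tops 40 mm above it.
- caddy_handle (a point): Middle of the handle bar of the loose grey caddy (0.3 to 0.55 kg), 126 mm above its underside. x across the handle, y along it, z up. The bar is 12 mm thick (x), 16 mm high (z), free for 160 mm between its end posts. It hangs on both prongs at the start. Lift it between 48 and 68 mm to pass the tips; higher, its walls strike the prongs from below.
- caddy: The caddy, origin under its middle, axes as its handle: an open tray 204 mm (x) by 224 mm (y), floor 4 mm thick, walls 40 mm high, 4 mm thick, and a centre wall (along y, 40 mm high, 4 mm thick) under the handle that parts it into two compartments of 98 by 216 mm. The handle's top is 134 mm above the underside; its end posts stand at y = -88 and 88 mm.
- scale_top (a point): Fixed counting scale, square steel platform 270 by 270 mm, flat top 55 mm above the bench; a low white keypad (32 mm high) at its -x side. This point is the middle of the platform's top, z up, x and y along its edges.
- drawer (a joint): How far the drawer of the grey stock unit is out, in m: 0 shut, 0.18 at its stop. Self-closing, damped runners: a spring of up to about 6 N draws it shut from anywhere short of 0.155; beyond that it is drawn to its stop and is held out there by about 2.5 N until pushed in.
- drawer_handle (a point): Middle of the drawer's handle, a steel bar 11 mm thick, 120 mm long along this point's y, 45 mm in front of the drawer's flat front, 126 mm above the bench; it moves with the drawer, which slides out along this point's -x. The drawer front is 236 mm wide, 12 mm thick, its upper edge 134 mm above the bench (8 mm above the handle's middle).
- unit_front (a point): Fixed grey steel drawer unit at the right of the bench, 240 mm wide (y), 280 mm deep (x), top 150 mm above the bench, drawer at its -x side; this point is the middle of its top's front (-x) edge, z up. The drawer is open above; its floor is 22 mm above the bench, its side walls rise 44 mm over that floor; the clear width inside is 198 mm.
- carton1_mid (a point): Thin card carton of wall plugs, 55 mm (x) by 45 mm (y) by 105 mm tall (z), about 0.11 kg, brown with a red band; this point is its centre. Two to four stand in the drawer in two rows of two, about 100 mm apart in y and 65 mm in x; None from the start: absent. The card crushes if the two fingers' forces on it together pass 110 N (55 N of grip).
- carton2_mid (a point): Centre of another such carton, the same as carton1 (None from the start: absent).
- carton3_mid (a point): Centre of another such carton, the same as carton1 (None from the start: absent).
- carton4_mid (a point): Centre of another such carton, the same as carton1 (None from the start: absent).
- spray_can: Spray can, 52 mm across, 164 mm tall, standing beyond the scale; origin under its middle. Bystander, leave alone.
- tape_roll: Roll of brown packing tape, 90 mm across, 45 mm high, on the middle of the stock unit's top; origin under its middle. Bystander.
- spanner: Steel spanner, 170 mm long, lying beyond the scale; origin under its middle. Bystander.

How it is judged:
On the way, in this order (a step that is already met when the one before it is completed fails the run):
1. the caddy's handle is lifted above the tips of both hooks while still over the prongs (z of caddy_handle in the frame of hook_saddle above 0.045 m and x of caddy_handle in the frame of hook_saddle between -0.032 and 0.12 m and y of caddy_handle in the frame of hook_saddle between -0.05 and 0.05 m), for 0.05 s.
2. the caddy stands upright on the middle of the scale (horizontal distance between caddy_handle and scale_top below 0.035 m and z of caddy_handle in the frame of scale_top between 0.118 and 0.134 m and angle between caddy_handle's own z axis and vertical below 0.08 rad and angle between the y axis of caddy_handle and the y axis of scale_top, either way round below 0.3 rad), for 0.2 s.
3. the drawer is pulled out to its stop (value of joint drawer above 0.172 m), for 0.2 s.
At the end, for the whole second after the job is handed in: The caddy stands upright on the scale, its middle within 35 mm of the platform's middle and square to it within 0.3 rad; every carton present lies or stands at rest inside the caddy's compartments; the drawer is shut (within 8 mm) (all of step 2 and linear speed of each of caddy, carton1, carton2, carton3, carton4 below 0.03 m/s and x of carton1_mid in the frame of caddy_handle between -0.1 and 0.1 m and y of carton1_mid in the frame of caddy_handle between -0.11 and 0.11 m and z of each of carton1_mid, carton2_mid, carton3_mid, carton4_mid in the frame of caddy_handle below -0.055 m and x of carton2_mid in the frame of caddy_handle between -0.1 and 0.1 m and y of carton2_mid in the frame of caddy_handle between -0.11 and 0.11 m and x of carton3_mid in the frame of caddy_handle between -0.1 and 0.1 m and y of carton3_mid in the frame of caddy_handle between -0.11 and 0.11 m and x of carton4_mid in the frame of caddy_handle between -0.1 and 0.1 m and y of carton4_mid in the frame of caddy_handle between -0.11 and 0.11 m and value of joint drawer below 0.008 m); the robot touches nothing.
It fails at once if a carton is squeezed by the fingers with more than 110 N in all (contact force between the fingers and carton1 above 110 N or contact force between the fingers and carton2 above 110 N or contact force between the fingers and carton3 above 110 N or contact force between the fingers and carton4 above 110 N).
It fails at once if a bystander is moved more than 30 mm (distance of any of spray_can, tape_roll, spanner from where it was at the start of the episode above 0.03 m).
Of carton1, carton2, carton3, carton4 only 2 to 4 are there at a start; the rules pass over those that are not, and their reading is None.
At some moment in a run one of caddy may be knocked a few centimetres aside while the robot is not near it.
Once in a run the grip may slacken for a moment while it holds something.
It also fails if it takes over 210 s, if anything falls off the work surface, if the arm or the gripper's body presses on something with over 40 N, if the wrist force passes 120 N, or if a joint passes its speed limit or range.

### The arm

A 6-joint arm with a two-finger parallel gripper is mounted at the origin on the work surface. World frame = base frame: x ahead of the robot, y to its left, z up, the work surface at z = 0. Lengths are in m, angles in rad, forces in N, time in s.
With the tool pointing down it reaches from about 0.375 to 0.975 m from the base axis. Payload 3.8 kg.
Tool frame: the origin (TCP) lies on the centre line of the jaws, within the pads' length; the fingertips stand 14 mm ahead of it and the grasp point (between the pads) lies 5 mm behind it; z points along the fingers, x is the direction in which the jaws open and shut, and the axes are right-handed (so a half turn about z gives the same grasp; the last joint's range is limited). The gripper opens to 85 mm and grips with 20 to 120 N. Pads are 22 mm wide; open, the fingers measure 114 mm over their backs; the gripper's body (76 mm by 85 mm) begins 54 mm behind the grasp point. The pads swing forward as they close: fully open they stand 13 mm farther back than shut.
Start: joints at [-1.15, 0.264, 1.604, -0, 1.274, -0.037], TCP at [0.298, -0.605, 0.245] pointing down, gripper open.
Joint ranges: [-2.63, 2.63], [-0.94, 2.18], [0.31, 2.57], [-1.31, 4.45], [0, 2.66], [-2.55, 2.55]. Speed limits (rad/s): [2.57, 2.57, 3.14, 3.14, 3.14, 3.14].

### API

Orientations are given as a rotation vector (axis times angle).
In Python, from workcell import bot gives the robot as it stands. The module is installed in compiled form; this text tells all that it offers.
- The arm moves only by the tool arm_command, never from a script. Its argument "steps" is one flat list of numbers, 7 for each row, row after row: the shift along the tool's x, y, z in units of 30 mm (1.0 is 30 mm), then the turn, a rotation vector about the tool's x, y, z in units of 6 degrees (1.0 is 6 degrees), then the opening, from 0 (shut) to 1 (fully open). In form: [tx, ty, tz, ax, ay, az, fingers, tx, ty, tz, ax, ay, az, fingers, ...]. A call has 1 to 10 rows; each row shifts and turns the commanded pose from where the row before left it, along the tool's axes as they then stand; what a row does not reach is not made up. A row lasts 1/8 s, in which the tool goes at most 62.5 mm and 10.7 degrees, less where a joint would pass 70% of its speed; a pose out of reach is approached as far as the arm can. A call is refused whole if a number of a shift passes 1 or a number of a turn 1, either way. A call with a gripper value outside its range is refused whole. The fingers move at their own pace and stop on an object; "squeeze" is the grip in N (left out, the last holds). Time passes only in rows, so rows that do not move let the fingers close. It gives the time, the measured TCP pose, the force and the opening at its end, in the units of the state.
- bot.read_state(): the state, without advancing time (a new reading comes with each control period).
- bot.read_camera(name): name is "scene" or "side" or "wrist"; returns a dict with "img" (400x640x3 uint8, red, green, blue), "camera_matrix" (3x3 intrinsics, pixels), "pose" (4x4, takes a point from camera to world coordinates); the wrist camera has in their place "T_tool_cam" (4x4, takes a point from camera to tool coordinates, whose origin is the TCP and whose axes are the tool frame's). Camera axes: x right, y down, z forward; pixel columns grow to the right and rows downward; lengths in m; the calibration is good to about 2 mm. A picture is of the moment at which its call begins: read the wrist's pose just before it. There is no depth.
- bot.finish_job(): hands the job in, once; it reports no verdict.
The state is a dict: "time": time; "q": joint angles; "joint_vel": joint speeds; "joint_torque": joint torques, N m; "tool_pos": TCP position; "tcp_rot": TCP orientation; "wrist_force": force on the tool from outside, world axes, zero at the start; "torque": the same for the moment, N m; "width": opening from 0.0 (shut) to 1.0 (fully open).
Only numpy, scipy, OpenCV 4.12 (cv2) and the standard library are available. Lean on these libraries where they do the work, as an engineer would, in place of code of your own. Each camera call takes 0.05 s, during which the arm holds its last target.

## Working session

There is one attempt and no reset: what is moved stays moved. The work goes in short steps, Python scripts to look and compute and a tool call to move; the robot and the scene stay as the last step left them, time stands still between calls to the robot, and variables do not carry over. Pictures are saved under pics/ and viewed, and the job is handed in when it is done.

Besides the shell and the picture viewer there is one more tool, called after "Call:" as name(argument=value, ...) on one line, values as JSON. arm_command: Moves the arm, as the interface text tells. Its arguments: {"type":"object","properties":{"steps":{"type":"array","items":{"type":"number"}},"squeeze":{"type":"number"}},"required":["steps"]}

```bash
mkdir -p pics
python3 - <<'E'
from workcell import bot
import cv2
s=bot.read_state(); print(s)
for n in ["scene","side","wrist"]:
    c=bot.read_camera(n); cv2.imwrite(f"pics/{n}0.png",c["img"][:,:,::-1])
    print(n,c["camera_matrix"].tolist(),(c["pose"] if "pose" in c else c["T_tool_cam"]).round(4).tolist())
E
```

```text
{'time': 0.0, 'q': array([-1.14990883e+00,  2.64758184e-01,  1.60538036e+00,  1.76820602e-05,
        1.27369655e+00, -3.69230852e-02]), 'joint_vel': array([ 1.36309920e-03, -1.00324574e-03,  1.46303491e-05, -1.19023675e-03,
       -2.43781431e-04, -8.58360705e-04]), 'joint_torque': array([ 4.40649201e-04, -5.15112662e+01, -3.67313576e+01,  2.03910378e-05,
        1.30659464e-02,  8.64488641e-06]), 'tool_pos': array([ 0.29804263, -0.60485455,  0.24395517]), 'tcp_rot': array([-2.66648454,  1.65876184,  0.00290419]), 'wrist_force': array([1.11854601, 0.07256625, 0.06174049]), 'torque': array([-0.01700665,  0.01001344,  0.02868937]), 'width': 1.0020475165628469}
scene [[437.52920713801456, 0.0, 324.2444389140163], [0.0, 437.52920713801456, 195.29813810265946], [0.0, 0.0, 1.0]] [[-0.8773, 0.4051, -0.2574, 0.9889], [0.4797, 0.7566, -0.4443, 0.6331], [0.0147, -0.5133, -0.8581, 1.3664], [0.0, 0.0, 0.0, 1.0]]
side [[464.64562108422996, 0.0, 314.01294453514464], [0.0, 464.64562108422996, 205.8974954019952], [0.0, 0.0, 1.0]] [[-0.9785, -0.1207, 0.1673, 0.3677], [-0.2052, 0.6544, -0.7278, 1.1189], [-0.0216, -0.7465, -0.6651, 1.1722], [0.0, 0.0, 0.0, 1.0]]
wrist [[314.23856505144863, 0.0, 320.6382365785792], [0.0, 314.23856505144863, 202.40538320750474], [0.0, 0.0, 1.0]] [[1.0, 0.0001, -0.0008, -0.0007], [0.0001, 0.9516, 0.3074, -0.0785], [0.0008, -0.3074, 0.9516, -0.128], [0.0, 0.0, 0.0, 1.0]]
```

View pics/scene0.png

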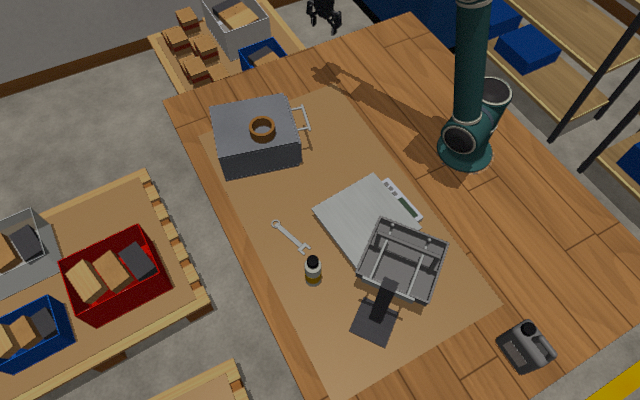

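View pics/side0.png

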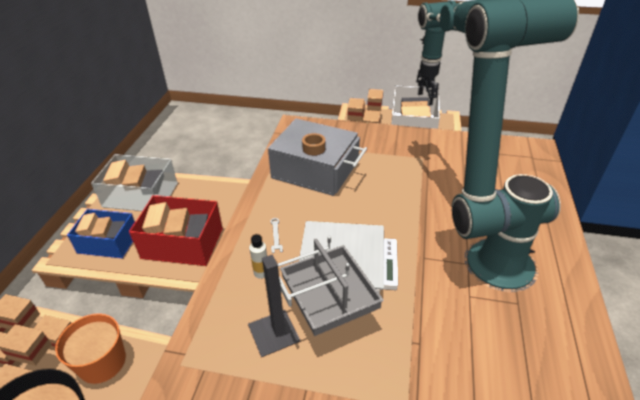

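View pics/wrist0.png

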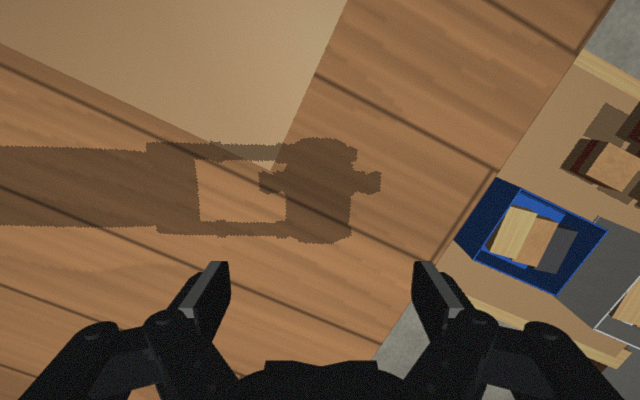

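The scene camera shows the stock unit at about (255,135), the scale near (370,215), the caddy hung around (400,260) and the stand at (378,315). I'll zoom in for accurate points.

```bash
cat > h.py <<'E'
import numpy as np, cv2
from workcell import bot
from scipy.spatial.transform import Rotation as R
def crop(img,x0,y0,w,h,f,name):
    c=img[y0:y0+h,x0:x0+w]; c=cv2.resize(c,None,fx=f,fy=f,interpolation=cv2.INTER_CUBIC)
    cv2.imwrite("pics/"+name,c[:,:,::-1])
def cam(n):
    s=bot.read_state(); c=bot.read_camera(n)
    if "pose" in c: T=c["pose"]
    else:
        T=np.eye(4);T[:3,:3]=R.from_rotvec(s["tcp_rot"]).as_matrix();T[:3,3]=s["tool_pos"];T=T@c["T_tool_cam"]
    return c["img"],c["camera_matrix"],T
def onz(K,T,u,v,z):
    d=T[:3,:3]@np.array([(u-K[0,2])/K[0,0],(v-K[1,2])/K[1,1],1]);o=T[:3,3]
    return o+d*(z-o[2])/d[2]
def proj(K,T,P):
    P=np.atleast_2d(P);p=(P-T[:3,3])@T[:3,:3]
    return np.c_[K[0,0]*p[:,0]/p[:,2]+K[0,2],K[1,1]*p[:,1]/p[:,2]+K[1,2]]
E
python3 - <<'E'
import cv2
from h import *
a=cv2.imread("pics/scene0.png")[:,:,::-1];b=cv2.imread("pics/side0.png")[:,:,::-1]
crop(a,300,165,160,120+65,4.3/1.35,"s1.png") if 0 else crop(a,300,165,190,145,4.1,"s1.png")
crop(a,190,80,190,145,4.1,"s2.png")
crop(b,240,200,190,160,3.7,"s3.png")
crop(b,240,105,190,140,4.1,"s4.png")
E
```

```text
(no output)
```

View pics/s1.png

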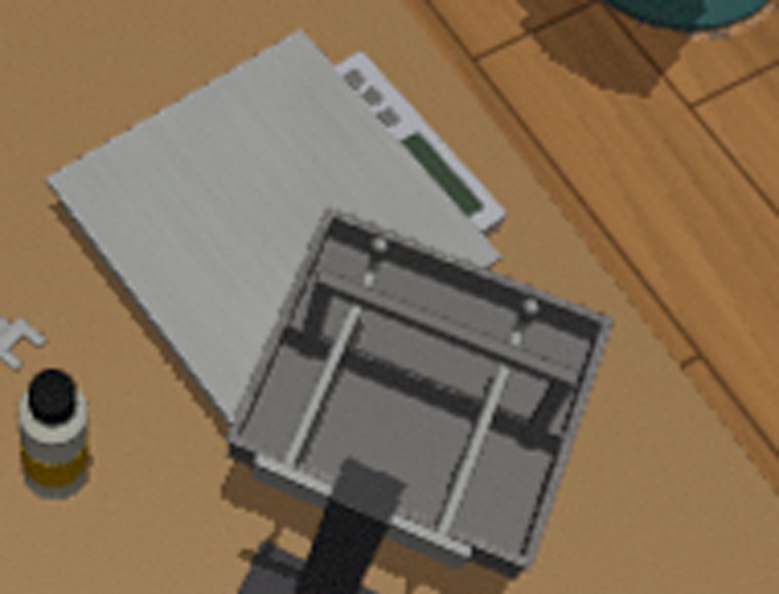

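View pics/s2.png

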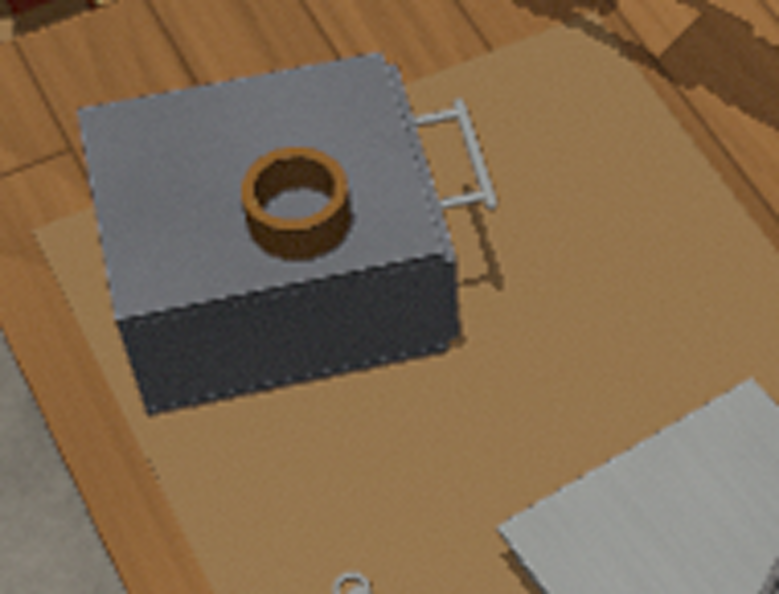

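View pics/s3.png

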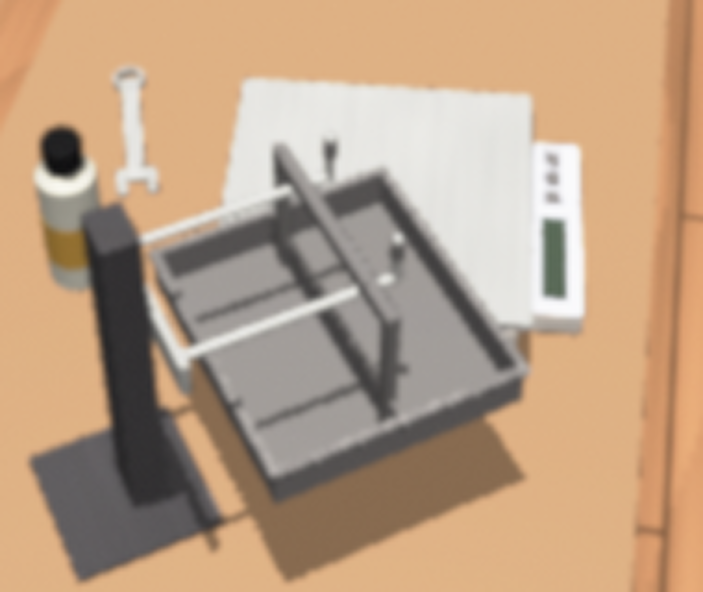

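View pics/s4.png

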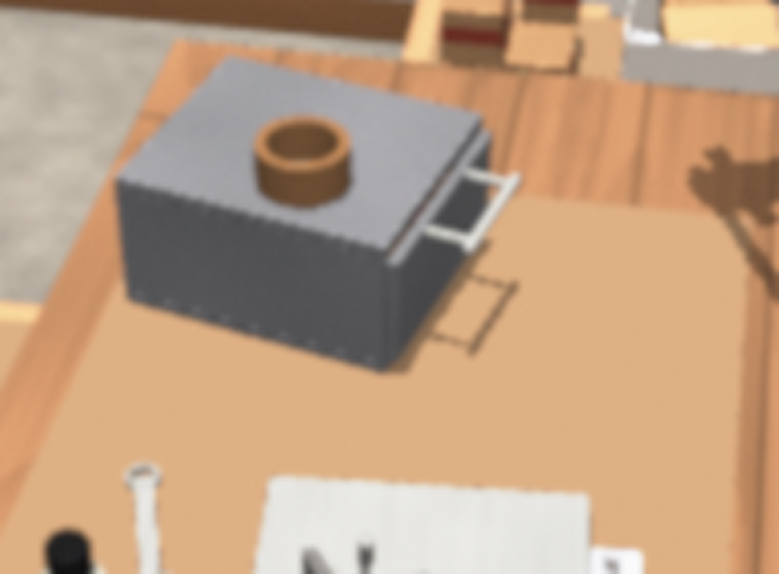

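Run:
```python
from h import *
np.set_printoptions(precision=4,suppress=True)
_,K,T=cam("scene");_,K2,T2=cam("side")
def A(pts,z,f,o,K,T,l):
    P=[onz(K,T,p[0]/f+o[0],p[1]/f+o[1],z) for p in pts]
    print(l); print(np.array(P)[:,:2], 'len',[np.linalg.norm(P[i+1]-P[i]).round(4) for i in range(len(P)-1)],'ang',[np.arctan2(*(P[i+1]-P[i])[[1,0]]).round(3) for i in range(len(P)-1)])
s1=(4.1,(300,165),K,T);s2=(4.1,(190,80),K,T);s3=(3.7,(240,200),K2,T2);s4=(4.1,(240,105),K2,T2)
A([(48,180),(302,30),(500,258)],.055,*s1,'scale sc')
A([(243,80),(531,95),(531,325)],.055,*s3,'scale side')
A([(379,243),(530,305)],.264,*s1,'tips sc')
A([(330,143),(397,238)],.264,*s3,'tips side')
A([(322,275),(577,377)],.240,*s1,'bar sc')
A([(281,147),(393,317)],.240,*s3,'bar side')
A([(330,212),(608,320),(520,572),(232,445)],.149,*s1,'rim sc')
A([(383,170),(524,370),(275,495)],.149,*s3,'rim side')
A([(80,110),(378,55),(450,250),(117,318)],.15,*s2,'unit sc')
A([(225,58),(484,120),(387,247),(120,182)],.15,*s4,'unit side')
A([(458,103),(492,205)],.13,*s2,'dh sc')
A([(518,176),(470,246)],.13,*s4,'dh side')
```

```text
scale sc
[[ 0.6595 -0.0186]
 [ 0.3917 -0.0465]
 [ 0.3676  0.2208]] len [np.float64(0.2693), np.float64(0.2685)] ang [np.float64(-3.037), np.float64(1.661)]
scale side
[[ 0.6604 -0.0178]
 [ 0.3929 -0.0471]
 [ 0.3672  0.2207]] len [np.float64(0.2691), np.float64(0.2691)] ang [np.float64(-3.033), np.float64(1.666)]
tips sc
[[0.5338 0.2373]
 [0.4693 0.3255]] len [np.float64(0.1092)] ang [np.float64(2.203)]
tips side
[[0.528  0.2486]
 [0.4656 0.3304]] len [np.float64(0.1029)] ang [np.float64(2.222)]
bar sc
[[0.5729 0.2308]
 [0.4614 0.3778]] len [np.float64(0.1845)] ang [np.float64(2.22)]
bar side
[[0.5677 0.2365]
 [0.46   0.3803]] len [np.float64(0.1796)] ang [np.float64(2.214)]
rim sc
[[0.505  0.1557]
 [0.3709 0.3311]
 [0.5405 0.456 ]
 [0.6684 0.2821]] len [np.float64(0.2208), np.float64(0.2106), np.float64(0.2159)] ang [np.float64(2.223), np.float64(0.635), np.float64(-0.937)]
rim side
[[0.5003 0.1605]
 [0.3682 0.3382]
 [0.5245 0.4749]] len [np.float64(0.2214), np.float64(0.2076)] ang [np.float64(2.21), np.float64(0.719)]
unit sc
[[ 0.8137 -0.5271]
 [ 0.5494 -0.4627]
 [ 0.5934 -0.2314]
 [ 0.8693 -0.2977]] len [np.float64(0.272), np.float64(0.2355), np.float64(0.2838)] ang [np.float64(2.903), np.float64(1.383), np.float64(-0.236)]
unit side
[[ 0.8159 -0.5203]
 [ 0.5402 -0.4516]
 [ 0.5973 -0.2324]
 [ 0.8611 -0.2882]] len [np.float64(0.2841), np.float64(0.2266), np.float64(0.2696)] ang [np.float64(2.898), np.float64(1.316), np.float64(-0.209)]
dh sc
[[ 0.5035 -0.393 ]
 [ 0.5315 -0.2727]] len [np.float64(0.1236)] ang [np.float64(1.342)]
dh side
[[ 0.4986 -0.3918]
 [ 0.5278 -0.2736]] len [np.float64(0.1217)] ang [np.float64(1.329)]
```

```bash
cat >> h.py <<'E'
def plan(pos,yaw,down=True):
    """total shift (world-dir in current tool frame) and rotation to make tool point down with tool x at yaw"""
    s=bot.read_state(); Rc=R.from_rotvec(s["tcp_rot"]).as_matrix()
    x=np.array([np.cos(yaw),np.sin(yaw),0]);z=np.array([0,0,-1.]);y=np.cross(z,x)
    Rt=np.c_[x,y,z]
    cur=np.arctan2(Rc[1,0],Rc[0,0])
    print("t",round(s["time"],2),"pos",s["tool_pos"].round(4),"yaw",round(cur,4),"tilt",Rc[:,2].round(3),"w",round(s["width"],3),"F",s["wrist_force"].round(1),"q",s["q"].round(2))
    d=(np.array(pos)-s["tool_pos"])
    print("shift now-frame units",(Rc.T@d/.03).round(2)," final-frame units",(Rt.T@d/.03).round(2))
    print("rot units",(R.from_matrix(Rc.T@Rt).as_rotvec()/np.radians(6)).round(2))
E
python3 - <<'E'
from h import *
plan([0.515,0.305,0.40],.646);plan([0.515,0.305,0.40],.646-np.pi)
E
```

```text
t 0.25 pos [ 0.2982 -0.6052  0.2446] yaw -1.113 tilt [-0.     0.001 -1.   ] w 0.999 F [-0.3  0.7  0.2] q [-1.15  0.26  1.6   0.    1.27 -0.04]
shift now-frame units [-24.03 -19.89  -5.15]  final-frame units [ 24.03 -19.88  -5.18]
rot units [-1.00e-02  1.00e-02 -1.68e+01]
t 0.25 pos [ 0.2982 -0.6052  0.2446] yaw -1.113 tilt [-0.     0.001 -1.   ] w 0.999 F [-0.3  0.7  0.2] q [-1.15  0.26  1.6   0.    1.27 -0.04]
shift now-frame units [-24.03 -19.89  -5.15]  final-frame units [-24.03  19.88  -5.18]
rot units [1.00e-02 1.00e-02 1.32e+01]
```

Call:
arm_command(steps=[0,0,-0.5,0,0,-1,1,0,0,-0.5,0,0,-1,1,0,0,-0.5,0,0,-1,1,0,0,-0.5,0,0,-1,1,0,0,-0.5,0,0,-1,1,0,0,-0.5,0,0,-1,1,0,0,-0.5,0,0,-1,1,0,0,-0.5,0,0,-1,1,0,0,-0.5,0,0,-1,1,0,0,-0.5,0,0,-1,1])

```text
time: 1.5
tool_pos: [0.2983, -0.6054, 0.3955]
tcp_rot: [-3.14, 0.098, 0.0]
wrist_force: [-0.0, 0.3, 0.2]
width: 1.003
```

Call:
arm_command(steps=[0,0,0,0,0,-1,1,0,0,0,0,0,-1,1,0,0,0,0,0,-1,1,0,0,0,0,0,-1,1,0,0,0,0,0,-1,1,0,0,0,0,0,-1,1,0,0,0,0,0,-0.8,1])

```text
time: 2.38
tool_pos: [0.2983, -0.6054, 0.395]
tcp_rot: [-2.977, -1.002, 0.0]
wrist_force: [-1.0, -0.0, -0.7]
width: 1.001
```

Run:
```python
from h import *
plan([0.515,0.305,0.40],.646)
```

```text
t 2.38 pos [ 0.2983 -0.6054  0.395 ] yaw 0.6492 tilt [-0.  0. -1.] w 1.001 F [-1.  -0.  -0.7] q [-1.15  0.21  1.4   0.    1.53 -1.8 ]
shift now-frame units [ 24.1  -19.81  -0.16]  final-frame units [ 24.04 -19.88  -0.17]
rot units [-0.   -0.    0.03]
```

Call:
arm_command(steps=[0.96,-0.79,0,0,0,0,1,0.96,-0.79,0,0,0,0,1,0.96,-0.79,0,0,0,0,1,0.96,-0.79,0,0,0,0,1,0.96,-0.79,0,0,0,0,1,0.96,-0.79,0,0,0,0,1,0.96,-0.79,0,0,0,0,1,0.96,-0.79,0,0,0,0,1,0.96,-0.79,0,0,0,0,1,0.96,-0.79,0,0,0,0,1])

```text
time: 3.62
tool_pos: [0.3855, -0.2416, 0.3953]
tcp_rot: [2.979, 0.997, 0.0]
wrist_force: [1.3, 0.6, -0.1]
width: 0.999
```

Call:
arm_command(steps=[0.96,-0.79,0,0,0,0,1,0.96,-0.79,0,0,0,0,1,0.96,-0.79,0,0,0,0,1,0.96,-0.79,0,0,0,0,1,0.96,-0.79,0,0,0,0,1,0.96,-0.79,0,0,0,0,1,0.96,-0.79,0,0,0,0,1,0.96,-0.79,0,0,0,0,1,0.96,-0.79,0,0,0,0,1,0.96,-0.79,0,0,0,0,1])

```text
time: 4.88
tool_pos: [0.4727, 0.121, 0.3953]
tcp_rot: [2.979, 0.998, 0.0]
wrist_force: [-0.0, 0.3, -0.1]
width: 0.998
```

Call:
arm_command(steps=[0.96,-0.79,0,0,0,0,1,0.96,-0.79,0,0,0,0,1,0.96,-0.79,0,0,0,0,1,0.96,-0.79,0,0,0,0,1,0,0,0,0,0,0,1])

```text
time: 5.5
tool_pos: [0.5075, 0.2669, 0.3944]
tcp_rot: [-2.977, -1.002, 0.002]
wrist_force: [-0.3, -1.1, -0.3]
width: 0.999
```

Run:
```python
from h import *
plan([0.516,0.305,0.227],.646)
i,K,T=cam("wrist"); crop(i,0,0,640,400,1.25,"w1.png"); np.savez("w1.npz",K=K,T=T)
```

```text
t 5.5 pos [0.5075 0.2669 0.3944] yaw 0.6491 tilt [-0.001 -0.    -1.   ] w 0.999 F [-0.3 -1.1 -0.3] q [ 0.44  0.02  1.62  0.    1.51 -0.21]
shift now-frame units [ 1.   -0.84  5.58]  final-frame units [ 0.99 -0.85  5.58]
rot units [-0.01  0.01  0.03]
```

View pics/w1.png

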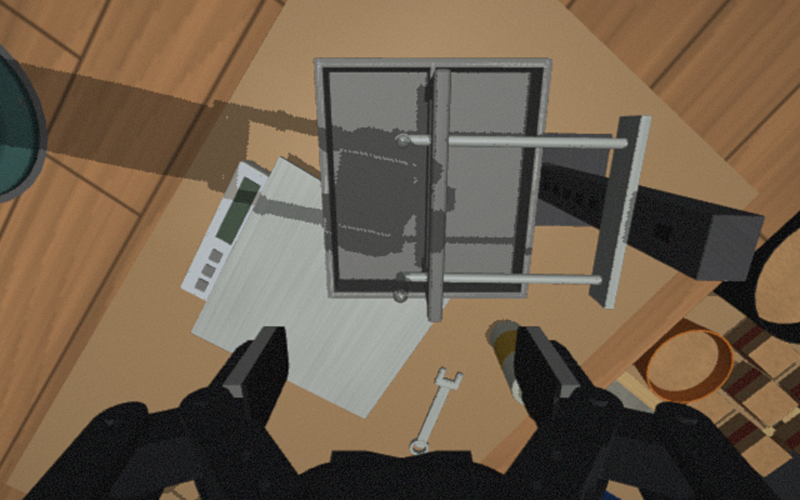

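Run:
```python
from h import *
d=np.load("w1.npz");K,T=d["K"],d["T"]
f=lambda u,v,z:onz(K,T,u/1.25,v/1.25,z)[:2]
a,b=f(443,70,.24),f(435,320,.24);print("bar",a,b,(a+b)/2,np.linalg.norm(a-b),np.arctan2(*(a-b)[::-1]))
a,b=f(401,139,.264),f(400,295,.264);print("tips",a,b,(a+b)/2,np.linalg.norm(a-b),np.arctan2(*(a-b)[::-1]), (a+b)/2+.025*np.array([np.cos(.642),np.sin(.642)]))
```

```text
bar [0.45998064 0.37510692] [0.57000172 0.22943495] [0.51499118 0.30227093] 0.18255124605494513 2.217659120201111
tips [0.46391476 0.32428309] [0.52821138 0.23837265] [0.49606307 0.28132787] 0.1073063827996898 2.213281908932302 [0.51608556 0.29629783]
```

Call:
arm_command(steps=[0.46,-0.4,0.4,0,0,0,0.8,0.46,-0.4,0.4,0,0,0,0.8,0,0,0.8,0,0,0,0.8,0,0,0.8,0,0,0,0.8,0,0,0.8,0,0,0,0.8,0,0,0.8,0,0,0,0.8,0,0,0.8,0,0,0,0.8,0,0,0.8,0,0,0,0.8,0,0,0,0,0,0,0.8])

```text
time: 6.68
tool_pos: [0.5132, 0.2999, 0.2237]
tcp_rot: [2.978, 0.997, -0.01]
wrist_force: [0.1, -0.2, 0.3]
width: 0.803
```

Run:
```python
from h import *
plan([0.515,0.3025,0.226],.646)
i,K,T=cam("side"); crop(i,240,180,200,160,4,"sd1.png")
i,K,T=cam("wrist"); crop(i,0,0,640,400,1.25,"w2.png")
```

```text
t 6.67 pos [0.5132 0.2999 0.2237] yaw 0.6461 tilt [-0.006 -0.003 -1.   ] w 0.803 F [ 0.1 -0.2  0.3] q [ 0.49  0.13  1.8   0.    1.21 -0.16]
shift now-frame units [ 0.1  -0.03 -0.08]  final-frame units [ 0.1  -0.03 -0.08]
rot units [-0.01  0.06  0.  ]
```

View pics/sd1.png

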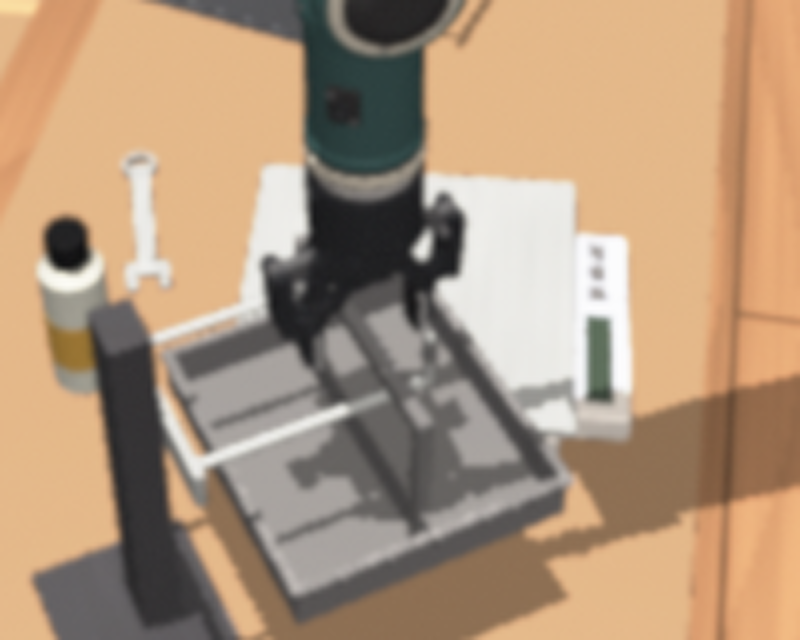

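View pics/w2.png

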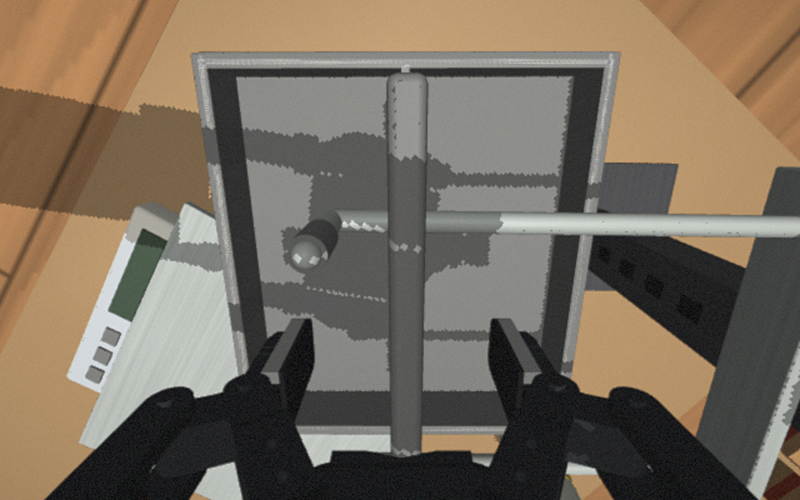

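The bar lies centred between the open pads (bar at column ~405, pads at ~300 and ~505 in the wrist view). I'll close on it.

Call:
arm_command(steps=[0.05,0,0,0,0,0,0,0,0,0,0,0,0,0,0,0,0,0,0,0,0,0,0,0,0,0,0,0,0,0,0,0,0,0,0,0,0,0,0,0,0,0,0,0,0,0,0,0,0], squeeze=100)

```text
time: 7.65
tool_pos: [0.5168, 0.3018, 0.2283]
tcp_rot: [-2.979, -0.997, -0.003]
wrist_force: [-0.4, 0.3, 3.9]
width: 0.118
```

Call:
arm_command(steps=[0,0,-0.4,0,0,0,0,0,0,-0.4,0,0,0,0,0,0,-0.4,0,0,0,0,0,0,-0.4,0,0,0,0,0,0,-0.35,0,0,0,0,0,0,0,0,0,0,0,0,0,0,0,0,0,0])

```text
time: 8.52
tool_pos: [0.5162, 0.3014, 0.2854]
tcp_rot: [2.979, 0.998, -0.001]
wrist_force: [-0.1, -0.3, -4.6]
width: 0.111
```

Run:
```python
from h import *
plan([0.515,0.3025,0.286],.646)
i,K,T=cam("side"); crop(i,240,180,200,160,4,"sd2.png")
```

```text
t 8.53 pos [0.5162 0.3014 0.2854] yaw 0.6463 tilt [-0.001 -0.    -1.   ] w 0.111 F [-0.1 -0.3 -4.6] q [ 0.49  0.1   1.73  0.    1.32 -0.16]
shift now-frame units [-0.01 -0.05 -0.02]  final-frame units [-0.01 -0.05 -0.02]
rot units [-0.    0.01  0.  ]
```

View pics/sd2.png

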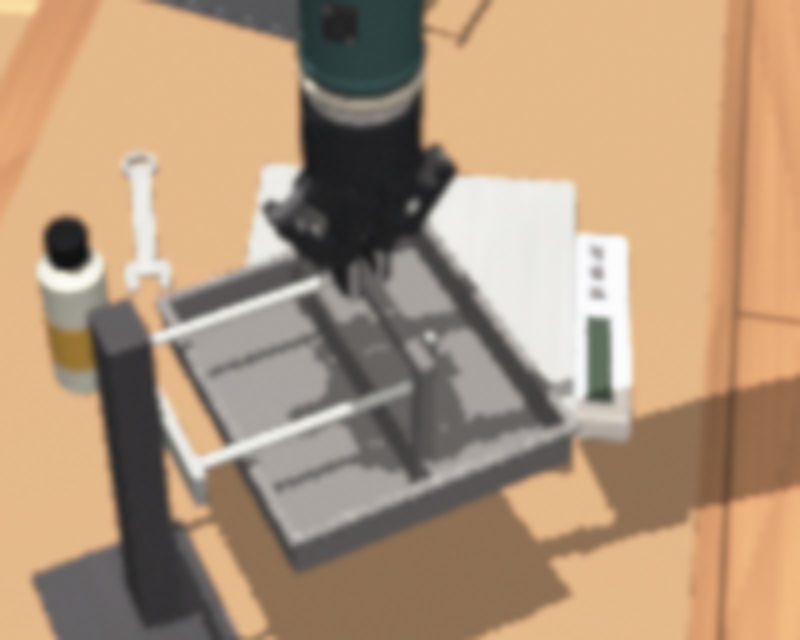

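The caddy hangs level and its bar is above the tips (tip just visible at (430,335)). Next I'll draw it out along tool -x.

Call:
arm_command(steps=[-0.4,0,0,0,0,0,0,-0.6,0,0,0,0,0,0,-0.6,0,0,0,0,0,0,-0.6,0,0,0,0,0,0,-0.6,0,0,0,0,0,0,-0.6,0,0,0,0,0,0,-0.6,0,0,0,0,0,0,-0.6,0,0,0,0,0,0,-0.3,0,0,0,0,0,0,0,0,0,0,0,0,0])

```text
time: 9.82
tool_pos: [0.3987, 0.2128, 0.286]
tcp_rot: [-2.979, -0.997, -0.001]
wrist_force: [-0.1, -0.5, -4.3]
width: 0.117
```

Run:
```python
from h import *
plan([0.5137,0.101,0.286],.1)
i,K,T=cam("side"); crop(i,240,150,250,190,3.2,"sd3.png")
```

```text
t 9.82 pos [0.3987 0.2128 0.286 ] yaw 0.646 tilt [ 0.001  0.    -1.   ] w 0.117 F [-0.1 -0.5 -4.3] q [ 0.43 -0.19  2.    0.    1.33 -0.21]
shift now-frame units [ 0.82  5.28 -0.  ]  final-frame units [ 3.44  4.09 -0.  ]
rot units [-0.   -0.01  5.21]
```

View pics/sd3.png

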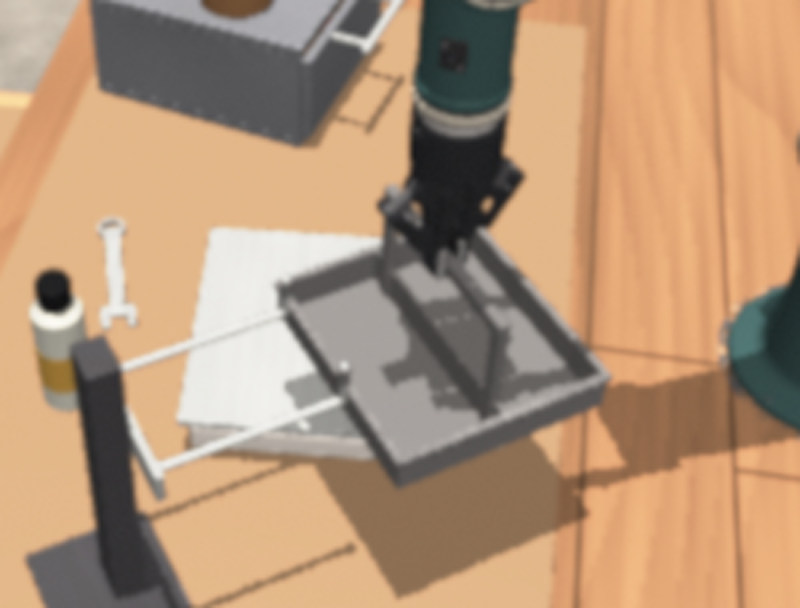

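Call:
arm_command(steps=[0.1,0.5,0,0,0,0,0,0.1,0.7,0,0,0,0,0,0.12,0.78,0,0,0,0,0,0.12,0.8,0,0,0,0,0,0.12,0.8,0,0,0,0,0,0.12,0.8,0,0,0,0,0,0.1,0.6,0,0,0,0,0,0.04,0.3,0,0,0,0.5,0,0,0,0,0,0,0.8,0,0,0,0,0,0,0.8,0])

```text
time: 11.12
tool_pos: [0.5148, 0.1008, 0.2855]
tcp_rot: [3.072, 0.66, -0.001]
wrist_force: [0.9, 0.2, -4.5]
width: 0.116
```

Call:
arm_command(steps=[0,0,0,0,0,0.8,0,0,0,0,0,0,0.8,0,0,0,0,0,0,0.8,0,0,0,0,0,0,0.7,0,0,0,0,0,0,0,0])

```text
time: 11.75
tool_pos: [0.5146, 0.1011, 0.2856]
tcp_rot: [3.137, 0.161, -0.0]
wrist_force: [-0.2, -0.7, -4.8]
width: 0.113
```

Run:
```python
from h import *
plan([0.5137,0.101,0.178],.1)
i,K,T=cam("side"); crop(i,240,150,250,190,3.2,"sd4.png")
i,K,T=cam("wrist"); crop(i,0,0,640,400,1.25,"w4.png")
```

```text
t 11.75 pos [0.5146 0.1011 0.2856] yaw 0.1025 tilt [-0. -0. -1.] w 0.113 F [-0.2 -0.7 -4.8] q [ 0.15 -0.05  1.87 -0.    1.32  0.04]
shift now-frame units [-0.03 -0.    3.59]  final-frame units [-0.03 -0.    3.59]
rot units [0.   0.   0.02]
```

View pics/sd4.png

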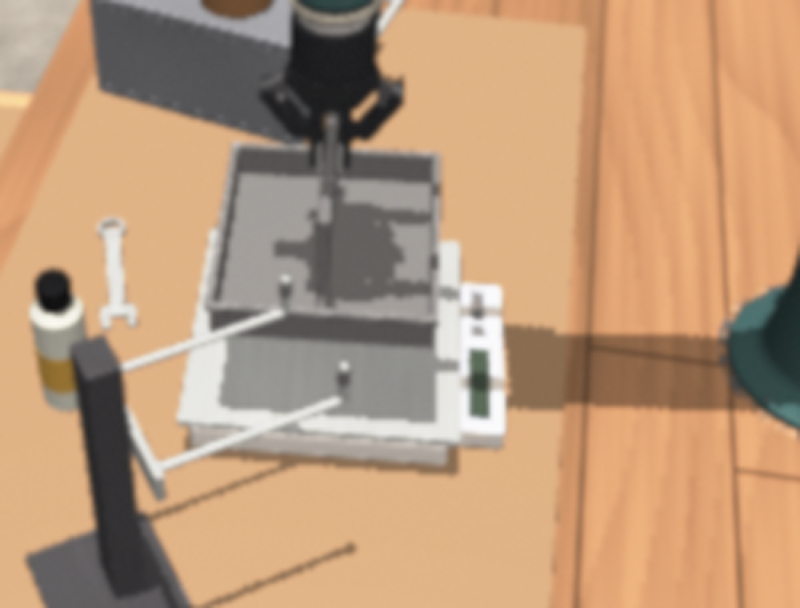

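View pics/w4.png

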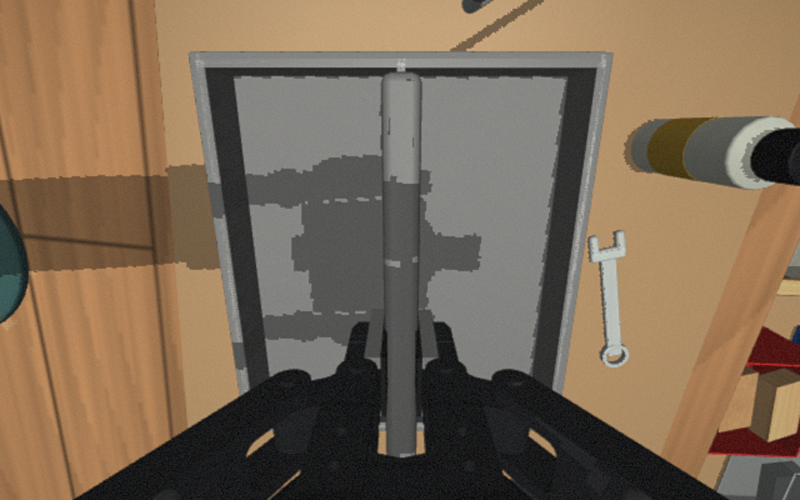

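Run:
```python
from h import *
_,K,T=cam("wrist")
for u,v,z in [(402,72,.2973),(190,53,.2035),(612,53,.2035)]: print(onz(K,T,u/1.25,v/1.25,z))
```

```text
[0.50454206 0.19412517 0.2973    ]
[0.400898   0.20323367 0.2035    ]
[0.60356125 0.22414307 0.2035    ]
```

Call:
arm_command(steps=[0,0,0.5,0,0,0,0,0,0,0.6,0,0,0,0,0,0,0.6,0,0,0,0,0,0,0.6,0,0,0,0,0,0,0.5,0,0,0,0,0,0,0.3,0,0,0,0,0,0,0.2,0,0,0,0,0,0,0.15,0,0,0,0,0,0,0.1,0,0,0,0,0,0,0,0,0,0,0])

```text
time: 13.15
tool_pos: [0.5144, 0.1014, 0.1814]
tcp_rot: [-3.137, -0.16, -0.002]
wrist_force: [-6.1, -0.7, 5.8]
width: 0.115
```

Call:
arm_command(steps=[0,0,0,0,0,0,0.2,0,0,0,0,0,0,0.4,0,0,0,0,0,0,0.5,0,0,0,0,0,0,0.5,0,0,-0.5,0,0,0,0.5,0,0,-0.9,0,0,0,0.5,0,0,-1,0,0,0,0.5,0,0,-1,0,0,0,0.5,0,0,-1,0,0,0,0.5,0,0,0,0,0,0,0.5])

```text
time: 14.4
tool_pos: [0.516, 0.1017, 0.3157]
tcp_rot: [-3.137, -0.16, -0.012]
wrist_force: [-0.2, -0.3, -0.6]
width: 0.496
```

Run:
```python
from h import *
plan([0.516,-0.333,0.32],-.235);plan([0.516,-0.333,0.32],-.235+np.pi)
i,K,T=cam("side"); crop(i,240,150,250,190,3.2,"sd5.png")
i,K,T=cam("wrist"); crop(i,0,0,640,400,1.25,"w5.png"); np.savez("w5.npz",K=K,T=T)
```

```text
t 14.4 pos [0.516  0.1017 0.3157] yaw 0.1018 tilt [ 0.007  0.001 -1.   ] w 0.496 F [-0.2 -0.3 -0.6] q [ 0.15 -0.06  1.83  0.    1.36  0.05]
shift now-frame units [-1.47 14.41 -0.16]  final-frame units [ 3.38 14.09 -0.14]
rot units [-0.02 -0.07  3.22]
t 14.4 pos [0.516  0.1017 0.3157] yaw 0.1018 tilt [ 0.007  0.001 -1.   ] w 0.496 F [-0.2 -0.3 -0.6] q [ 0.15 -0.06  1.83  0.    1.36  0.05]
shift now-frame units [-1.47 14.41 -0.16]  final-frame units [ -3.38 -14.09  -0.14]
rot units [ 1.000e-01 -2.000e-02 -2.678e+01]
```

View pics/sd5.png

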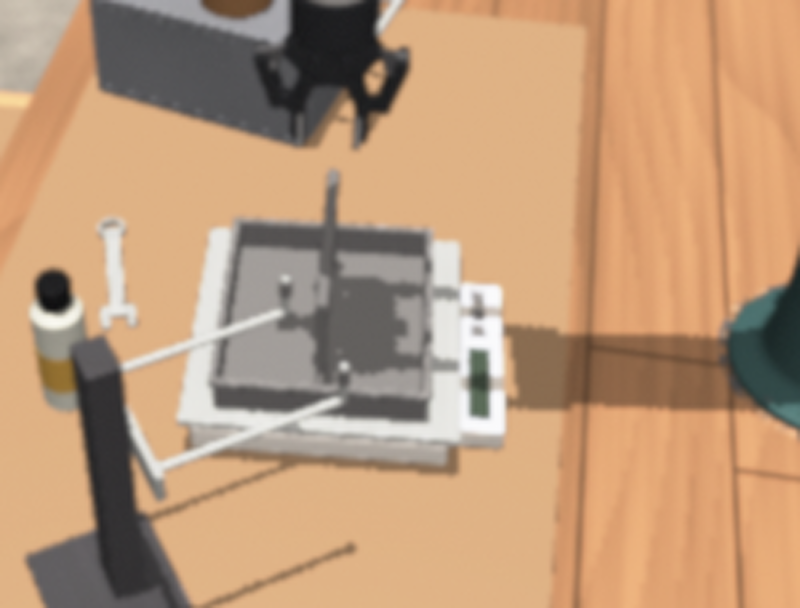

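View pics/w5.png

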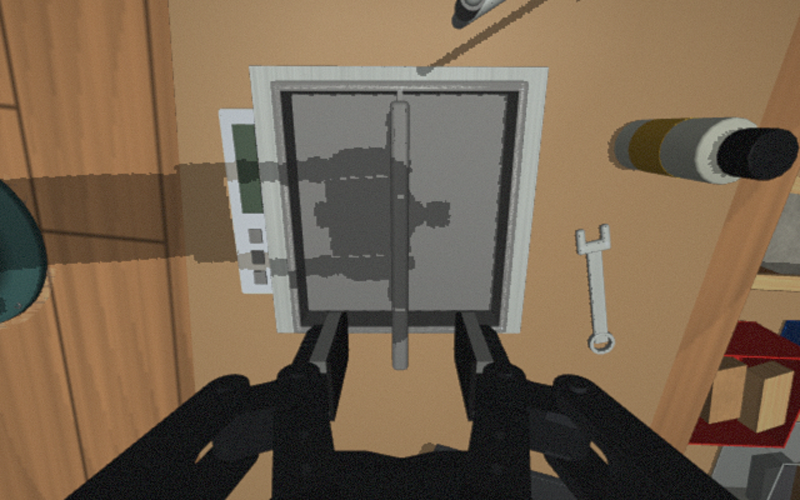

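Call:
arm_command(steps=[-0.1,0.96,0,0,0,0,0.5,-0.1,0.96,0,0,0,0,0.5,-0.1,0.96,0,0,0,0,0.5,-0.1,0.96,0,0,0,0,0.5,-0.1,0.96,0,0,0,0,0.5,-0.1,0.96,0,0,0,0,0.5,-0.1,0.96,0,0,0,0,0.5,-0.1,0.96,0,0,0,0,0.5,-0.1,0.96,0,0,0,0,0.5,-0.1,0.96,0,0,0,0,0.5])

```text
time: 15.75
tool_pos: [0.5125, -0.1888, 0.3093]
tcp_rot: [-3.136, -0.16, 0.005]
wrist_force: [-0.1, -0.0, 0.1]
width: 0.496
```

Call:
arm_command(steps=[-0.1,0.96,0,0,0,0,0.4,-0.1,0.96,0,0,0,0,0.4,-0.1,0.96,0,0,0,0,0.4,-0.1,0.96,0,0,0,0,0.4,-0.1,0.96,0,0,0,0,0.4,0,0.7,0,0,0,0.8,0.4,0,0.5,0,0,0,0.8,0.4,0,0,0,0,0,0.8,0.4,0,0,0,0,0,0.8,0.4,0,0,0,0,0,0,0.4])

```text
time: 17.0
tool_pos: [0.5149, -0.3684, 0.3093]
tcp_rot: [-3.119, 0.364, 0.004]
wrist_force: [0.1, 0.3, -0.9]
width: 0.399
```

Run:
```python
from h import *
plan([0.516,-0.333,0.122],-.235)
i,K,T=cam("wrist"); crop(i,0,0,640,400,1.25,"w6.png"); np.savez("w6.npz",K=K,T=T)
```

```text
t 17.0 pos [ 0.5149 -0.3684  0.3093] yaw -0.2326 tilt [-0.003  0.002 -1.   ] w 0.399 F [ 0.1  0.3 -0.9] q [-0.66  0.16  1.62 -0.    1.37 -0.43]
shift now-frame units [-0.22 -1.15  6.25]  final-frame units [-0.24 -1.16  6.24]
rot units [-0.01  0.03  0.02]
```

View pics/w6.png

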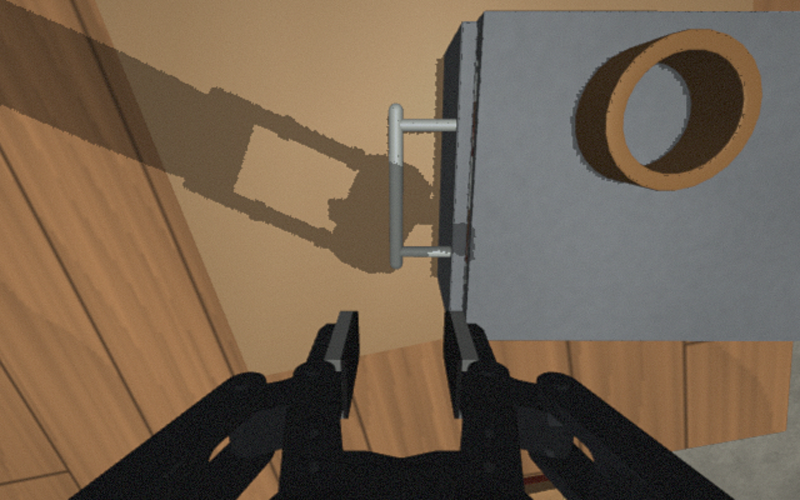

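Run:
```python
from h import *
d=np.load("w6.npz");K,T=d["K"],d["T"]
f=lambda u,v,z:onz(K,T,u/1.25,v/1.25,z)[:2]
a,b=f(395.5,105,.129),f(396,267,.129);print(a,b,(a+b)/2,np.linalg.norm(a-b),np.arctan2(*(a-b)[::-1])-np.pi/2)
m=(a+b)/2
a,b=f(486,12,.15),f(466,340,.15);print(a,b,(a+b)/2,np.linalg.norm(a-b),np.arctan2(*(a-b)[::-1])-np.pi/2)
plan([m[0],m[1],.122],-.233)
```

```text
[ 0.53153746 -0.27534076] [ 0.50223527 -0.39852699] [ 0.51688637 -0.33693388] 0.12662332180727356 -0.23352917212546287
[ 0.60124716 -0.2354868 ] [ 0.54563081 -0.46685268] [ 0.57343899 -0.35116974] 0.23795661168186621 -0.2359067771329404
t 17.05 pos [ 0.515  -0.3684  0.3096] yaw -0.2318 tilt [-0.002  0.002 -1.   ] w 0.403 F [0.4 0.7 0. ] q [-0.66  0.16  1.62  0.    1.37 -0.43]
shift now-frame units [-0.16 -1.03  6.26]  final-frame units [-0.18 -1.04  6.25]
rot units [-0.01  0.02  0.01]
```

Call:
arm_command(steps=[-0.09,-0.5,0.4,0,0,0,0.4,-0.08,-0.5,0.7,0,0,0,0.4,0,0,0.8,0,0,0,0.4,0,0,0.9,0,0,0,0.4,0,0,0.9,0,0,0,0.4,0,0,0.9,0,0,0,0.4,0,0,0.8,0,0,0,0.4,0,0,0.55,0,0,0,0.4,0,0,0.25,0,0,0,0.4,0,0,0,0,0,0,0.4])

```text
time: 18.3
tool_pos: [0.5174, -0.3381, 0.125]
tcp_rot: [-3.12, 0.365, 0.001]
wrist_force: [0.5, -0.2, 0.2]
width: 0.398
```

Run:
```python
from h import *
plan([.517,-.337,.122],-.233)
i,K,T=cam("wrist"); crop(i,0,0,640,400,1.25,"w7.png")
```

```text
t 18.3 pos [ 0.5174 -0.3381  0.125 ] yaw -0.233 tilt [-0.001  0.    -1.   ] w 0.398 F [ 0.5 -0.2  0.2] q [-0.62  0.26  1.84  0.    1.04 -0.39]
shift now-frame units [-0.02 -0.03  0.1 ]  final-frame units [-0.02 -0.03  0.1 ]
rot units [-0.    0.01 -0.  ]
```

View pics/w7.png

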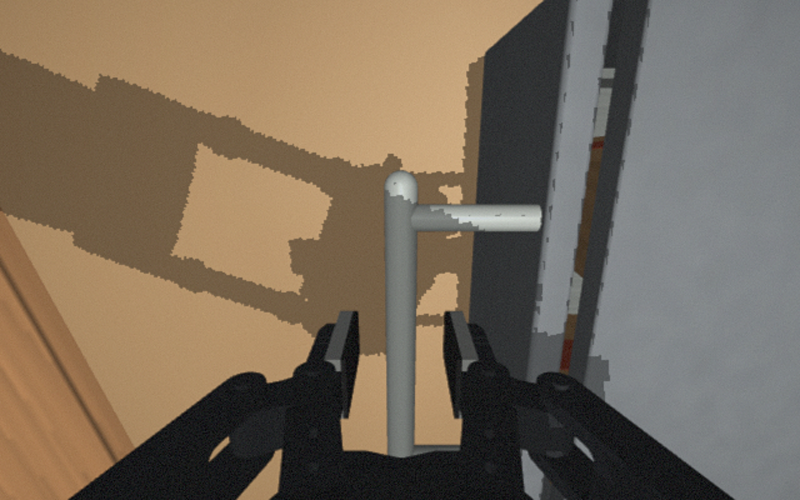

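Call:
arm_command(steps=[0,0,0,0,0,0,0,0,0,0,0,0,0,0,0,0,0,0,0,0,0,0,0,0,0,0,0,0,0,0,0,0,0,0,0], squeeze=60)

```text
time: 18.98
tool_pos: [0.5172, -0.3387, 0.1266]
tcp_rot: [3.12, -0.366, -0.0]
wrist_force: [-3.1, 1.7, 6.1]
width: 0.1
```

Call:
arm_command(steps=[-0.4,0,0,0,0,0,0,-0.7,0,0,0,0,0,0,-0.7,0,0,0,0,0,0,-0.7,0,0,0,0,0,0,-0.7,0,0,0,0,0,0,-0.7,0,0,0,0,0,0,-0.7,0,0,0,0,0,0,-0.7,0,0,0,0,0,0,-0.5,0,0,0,0,0,0,-0.1,0,0,0,0,0,0])

```text
time: 20.23
tool_pos: [0.3445, -0.2976, 0.1266]
tcp_rot: [3.12, -0.366, 0.0]
wrist_force: [-2.3, 2.6, 7.7]
width: 0.101
```

Run:
```python
from h import *
plan([.517-.18*np.cos(.233),-.337+.18*np.sin(.233),.122],-.233)
```

```text
t 20.23 pos [ 0.3445 -0.2976  0.1266] yaw -0.2336 tilt [ 0.    -0.001 -1.   ] w 0.101 F [-2.3  2.6  7.7] q [-0.77 -0.05  2.18 -0.    1.01 -0.53]
shift now-frame units [-0.1  -0.05  0.15]  final-frame units [-0.1  -0.05  0.15]
rot units [ 0.01 -0.   -0.01]
```

Call:
arm_command(steps=[-0.15,0,0,0,0,0,0,0,0,0,0,0,0,0,0,0,0,0,0,0,0])

```text
time: 20.6
tool_pos: [0.342, -0.297, 0.1266]
tcp_rot: [3.119, -0.366, 0.004]
wrist_force: [2.0, 2.1, 7.1]
width: 0.103
```

Call:
arm_command(steps=[-0.1,0,0,0,0,0,0,0,0,0,0,0,0,0,0,0,0,0,0,0,0])

```text
time: 20.98
tool_pos: [0.3418, -0.297, 0.1266]
tcp_rot: [3.118, -0.367, 0.014]
wrist_force: [12.6, 1.2, -1.3]
width: 0.105
```

Call:
arm_command(steps=[0,0,0,0,0,0,0.4,0,0,0,0,0,0,0.4,0,0,0,0,0,0,0.4,0,0,-0.5,0,0,0,0.4,0,0,-0.9,0,0,0,0.4,0,0,-1,0,0,0,0.4,0,0,-1,0,0,0,0.4,0,0,-1,0,0,0,0.4,0,0,-1,0,0,0,0.4,0,0,-1,0,0,0,0.6])

```text
time: 22.22
tool_pos: [0.3378, -0.2958, 0.3195]
tcp_rot: [3.119, -0.366, 0.001]
wrist_force: [0.3, 0.8, 0.7]
width: 0.591
```

Run:
```python
from h import *
plan([.45,-.40,.4],-.233)
i,K,T=cam("wrist"); crop(i,0,0,640,400,1.25,"w8.png")
i,K,T=cam("scene"); crop(i,180,70,220,165,3.6,"sc8.png");np.savez("sc8.npz",K=K,T=T)
i,K,T=cam("side"); crop(i,240,95,220,165,3.6,"sd8.png");np.savez("sd8.npz",K=K,T=T)
```

```text
t 22.23 pos [ 0.3378 -0.2958  0.3195] yaw -0.2335 tilt [ 0.001 -0.001 -1.   ] w 0.591 F [0.3 0.8 0.7] q [-0.77 -0.22  1.96 -0.    1.4  -0.54]
shift now-frame units [ 4.44  2.52 -2.68]  final-frame units [ 4.44  2.52 -2.68]
rot units [ 0.01 -0.01 -0.  ]
```

View pics/w8.png

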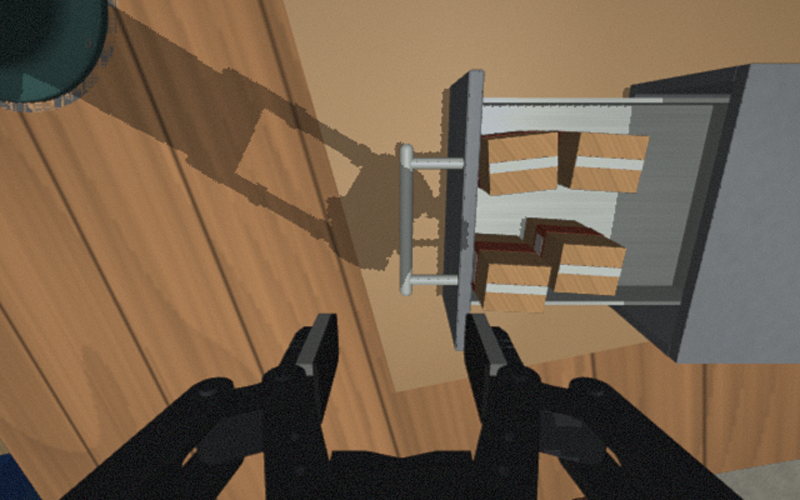

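View pics/sc8.png

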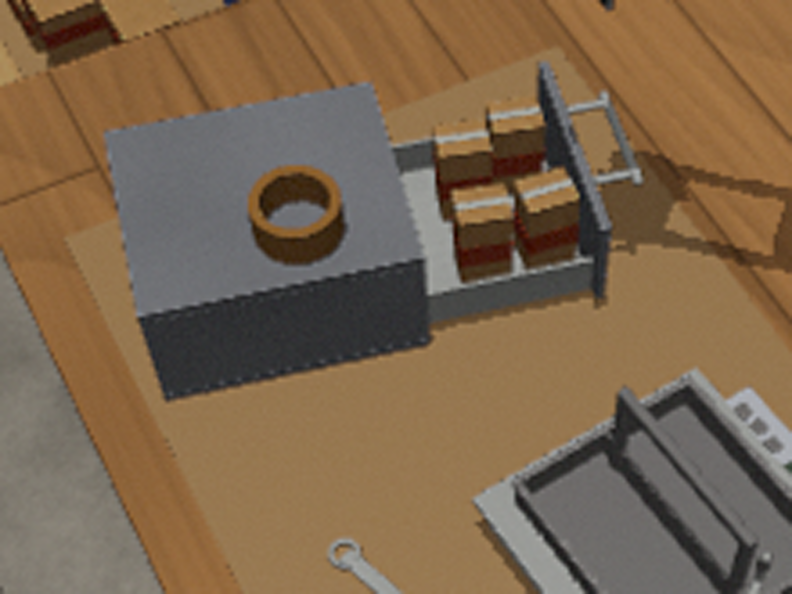

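View pics/sd8.png

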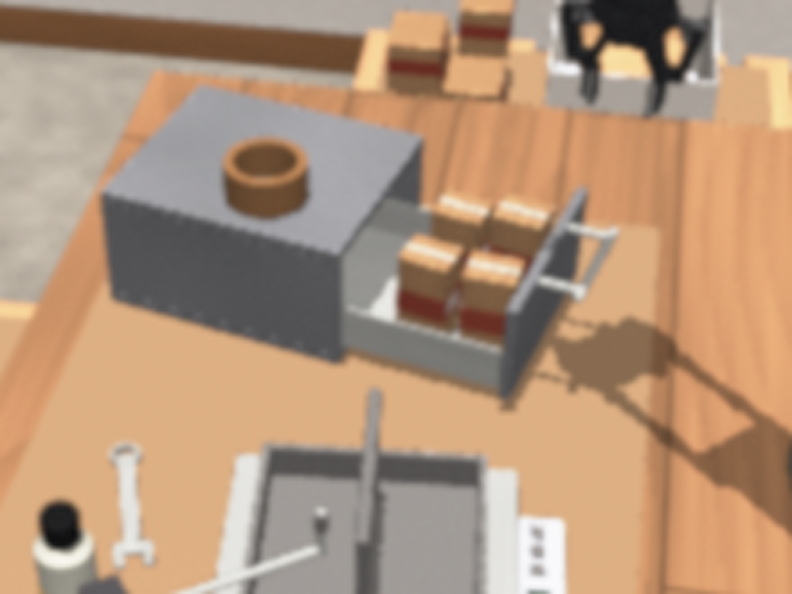

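Run:
```python
from h import *
s=bot.read_state()
_,K,T=cam("wrist")
f=lambda u,v,z:onz(K,T,u/1.25,v/1.25,z)[:2]
c,s_=np.cos(-.2345),np.sin(-.2345);Rw=np.array([[c,s_],[-s_,c]])
uf=np.array([.5734,-.3512])
for n,q in dict(A=[(488,140),(557,131),(558,187),(492,195)],B=[(577,132),(650,136),(640,193),(571,188)],C=[(487,252),(550,262),(545,312),(485,310)],D=[(562,238),(625,247),(618,296),(554,291)]).items():
    P=np.array([f(u,v,.127) for u,v in q]);m=P.mean(0)
    e=(P[1]-P[0]+P[2]-P[3])/2;g=(P[0]-P[3]+P[1]-P[2])/2
    print(n,m.round(4),"drawer fr",(Rw@(m-uf)).round(4),"len",np.linalg.norm(e).round(3),np.linalg.norm(g).round(3),"ang",np.arctan2(e[1],e[0]).round(3),(np.arctan2(g[1],g[0])-np.pi/2).round(3))
a=f(478,70,.134);b=f(458,350,.134);print("front edge outer",Rw@(a-uf),Rw@(b-uf))
```

```text
A [ 0.4462 -0.2707] drawer fr [-0.1425  0.0487] len 0.054 0.044 ang -0.11 -0.091
B [ 0.5132 -0.2859] drawer fr [-0.0737  0.0495] len 0.058 0.044 ang -0.296 -0.214
C [ 0.4259 -0.3733] drawer fr [-0.1383 -0.0558] len 0.055 0.052 ang -0.336 -0.204
D [ 0.49   -0.3731] drawer fr [-0.076  -0.0407] len 0.057 0.047 ang -0.348 -0.224
front edge outer [-0.18460824  0.11645975] [-0.18846904 -0.11742957]
```

Call:
arm_command(steps=[0.9,0,-0.2,0,0,0,0.7,0.9,0,-0.2,0,0,0,0.7,0.9,0,-0.2,0,0,0,0.7,0.9,0,-0.2,0,0,0,0.7,0.9,0,-0.2,0,0,0,0.7,0.9,0,-0.2,0,0,0,0.7,0.9,0,0,0,0,0,0.7,0.9,0,0,0,0,0,0.7,0.8,0,0,0,0,-0.5,0.7,0,0,0,0,0,-1,0.7])

```text
time: 23.68
tool_pos: [0.5721, -0.351, 0.3502]
tcp_rot: [-3.137, 0.114, 0.006]
wrist_force: [0.4, 0.0, 0.7]
width: 0.699
```

Call:
arm_command(steps=[0,0,0,0,0,-1,0.7,0,0,0,0,0,-1,0.7,0,0,0,0,0,-1,0.7,0,0,0,0,0,-1,0.7,0,0,0,0,0,-1,0.7,0,0,0,0,0,-1,0.7,0,0,0,0,0,-1,0.7,0,0,0,0,0,-1,0.7,0,0,0,0,0,-1,0.7,0,0,0,0,0,-1,0.7])

```text
time: 24.92
tool_pos: [0.5708, -0.3509, 0.351]
tcp_rot: [-2.773, -1.469, 0.003]
wrist_force: [0.7, -0.8, 0.2]
width: 0.699
```

Call:
arm_command(steps=[0,0,0,0,0,-1,0.7,0,0,0,0,0,-1,0.7,0,0,0,0,0,-1,0.7,0,0,0,0,0,-0.5,0.7,0,0,0,0,0,0,0.7])

```text
time: 25.55
tool_pos: [0.5709, -0.351, 0.3513]
tcp_rot: [-2.463, -1.945, 0.002]
wrist_force: [0.6, -0.8, -0.9]
width: 0.699
```

Run:
```python
from h import *
plan([.45,-.33,.36],1.338)
i,K,T=cam("wrist"); crop(i,0,0,640,400,1.25,"w9.png"); np.savez("w9.npz",K=K,T=T)
```

```text
t 25.55 pos [ 0.5709 -0.351   0.3513] yaw 1.3368 tilt [-0.003  0.002 -1.   ] w 0.699 F [ 0.6 -0.8 -0.9] q [-0.59  0.21  1.47 -0.    1.46 -1.93]
shift now-frame units [-0.25 -4.08 -0.28]  final-frame units [-0.25 -4.08 -0.29]
rot units [-0.03 -0.01 -0.01]
```

View pics/w9.png

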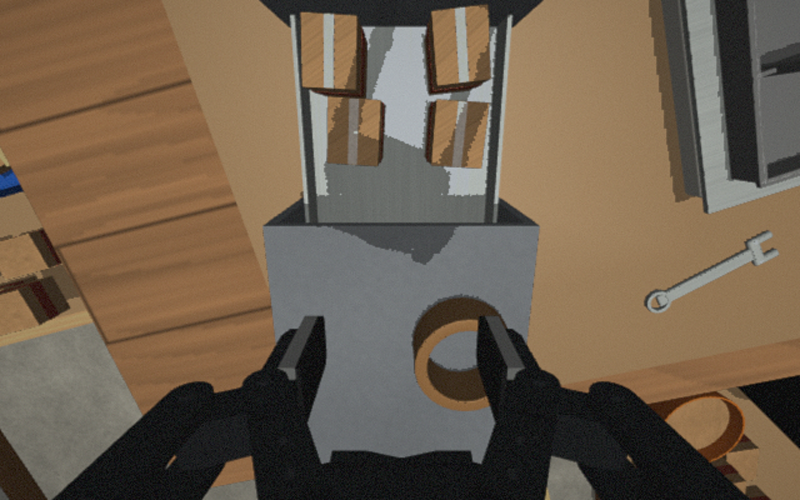

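Run:
```python
from h import *
i=cv2.imread("pics/w9.png")[:,:,::-1]
crop(i,285,0,230,180,3.4,"w9z.png")
```

```text
(no output)
```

View pics/w9z.png

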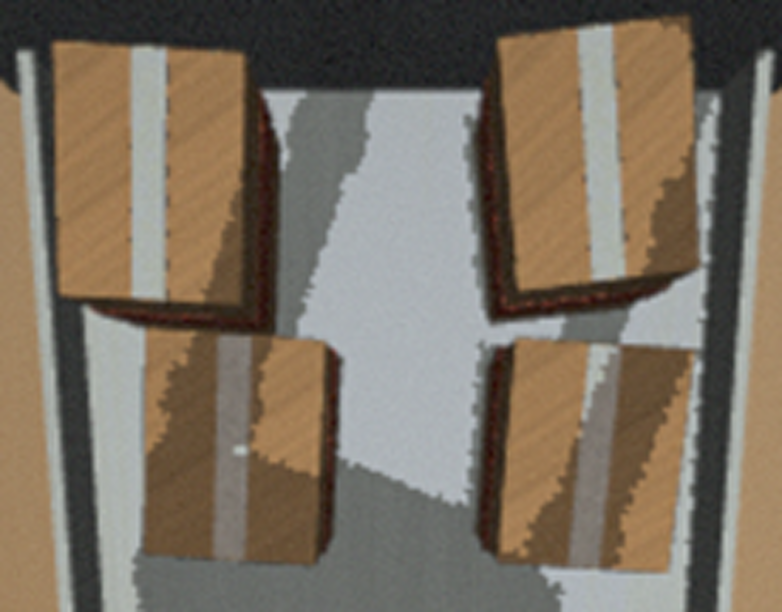

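Run:
```python
from h import *
d=np.load("w9.npz");K,T=d["K"],d["T"]
f=lambda u,v,z:onz(K,T,(u/3.4+285)/1.25,(v/3.4)/1.25,z)[:2]
c,s_=np.cos(-.2345),np.sin(-.2345);Rw=np.array([[c,s_],[-s_,c]])
uf=np.array([.5734,-.3512])
for n,q in dict(A=[(499,36),(690,16),(698,270),(517,294)],B=[(514,338),(696,350),(668,571),(496,557)],C=[(53,41),(245,53),(240,304),(60,296)],D=[(147,328),(325,342),(317,564),(144,555)]).items():
    P=np.array([f(u,v,.127) for u,v in q]);m=P.mean(0)
    e=(P[1]-P[0]+P[2]-P[3])/2;g=(P[0]-P[3]+P[1]-P[2])/2
    print(n,m.round(4),"drawer fr",(Rw@(m-uf)).round(4),"len",np.linalg.norm(e).round(3),np.linalg.norm(g).round(3),"jaw yaw",np.arctan2(e[1],e[0]).round(3),(np.arctan2(g[1],g[0])-np.pi/2).round(3))
    plan([m[0],m[1],.103],(np.arctan2(e[1],e[0])+np.arctan2(g[1],g[0])-np.pi/2)/2)
```

```text
A [ 0.4448 -0.2694] drawer fr [-0.1441  0.0496] len 0.044 0.055 jaw yaw 1.444 1.44
t 25.6 pos [ 0.571  -0.351   0.3517] yaw 1.3364 tilt [-0.002  0.001 -1.   ] w 0.701 F [-1.2  0.9  0.2] q [-0.59  0.21  1.47 -0.    1.46 -1.92]
shift now-frame units [ 1.66 -4.7   8.3 ]  final-frame units [ 2.16 -4.52  8.29]
rot units [-0.02 -0.01 -1.01]
B [ 0.5112 -0.284 ] drawer fr [-0.0761  0.0509] len 0.045 0.053 jaw yaw 1.266 1.273
t 25.6 pos [ 0.571  -0.351   0.3517] yaw 1.3364 tilt [-0.002  0.001 -1.   ] w 0.701 F [-1.2  0.9  0.2] q [-0.59  0.21  1.47 -0.    1.46 -1.92]
shift now-frame units [ 1.7  -2.44  8.3 ]  final-frame units [ 1.54 -2.57  8.29]
rot units [-0.02 -0.01  0.64]
C [ 0.4239 -0.3748] drawer fr [-0.1399 -0.0577] len 0.044 0.054 jaw yaw 1.289 1.285
t 25.6 pos [ 0.571  -0.351   0.3517] yaw 1.3364 tilt [-0.002  0.001 -1.   ] w 0.701 F [-1.2  0.9  0.2] q [-0.59  0.21  1.47 -0.    1.46 -1.92]
shift now-frame units [-1.92 -4.56  8.3 ]  final-frame units [-2.13 -4.48  8.29]
rot units [-0.02 -0.01  0.47]
D [ 0.4885 -0.3721] drawer fr [-0.0777 -0.04  ] len 0.044 0.054 jaw yaw 1.274 1.274
t 25.6 pos [ 0.571  -0.351   0.3517] yaw 1.3364 tilt [-0.002  0.001 -1.   ] w 0.701 F [-1.2  0.9  0.2] q [-0.59  0.21  1.47 -0.    1.46 -1.92]
shift now-frame units [-1.33 -2.49  8.29]  final-frame units [-1.47 -2.42  8.29]
rot units [-0.02 -0.01  0.59]
```

Call:
arm_command(steps=[0.33,-0.94,0,0,0,0,0.72,0.33,-0.94,0.4,0,0,0,0.72,0.33,-0.94,0.4,0,0,0,0.72,0.33,-0.94,0.8,0,0,0,0.72,0.34,-0.94,0.8,0,0,0,0.72,0,0,0.9,0,0,-0.5,0.72,0,0,0.9,0,0,-0.5,0.72,0,0,0.8,0,0,0,0.72,0,0,0.5,0,0,0,0.72,0,0,0,0,0,0,0.72])

```text
time: 26.85
tool_pos: [0.4449, -0.2697, 0.1868]
tcp_rot: [-2.358, -2.072, 0.001]
wrist_force: [0.2, 0.2, 0.5]
width: 0.721
```

Run:
```python
from h import *
plan([.4448,-.2694,.103],1.442)
i,K,T=cam("wrist"); crop(i,0,0,640,400,1.25,"w10.png")
```

```text
t 26.85 pos [ 0.4449 -0.2697  0.1868] yaw 1.4418 tilt [-0.003  0.002 -1.   ] w 0.721 F [0.2 0.2 0.5] q [-0.59  0.02  1.99  0.    1.13 -2.03]
shift now-frame units [0.   0.   2.79]  final-frame units [ 0.01 -0.01  2.79]
rot units [-0.03 -0.01 -0.  ]
```

View pics/w10.png

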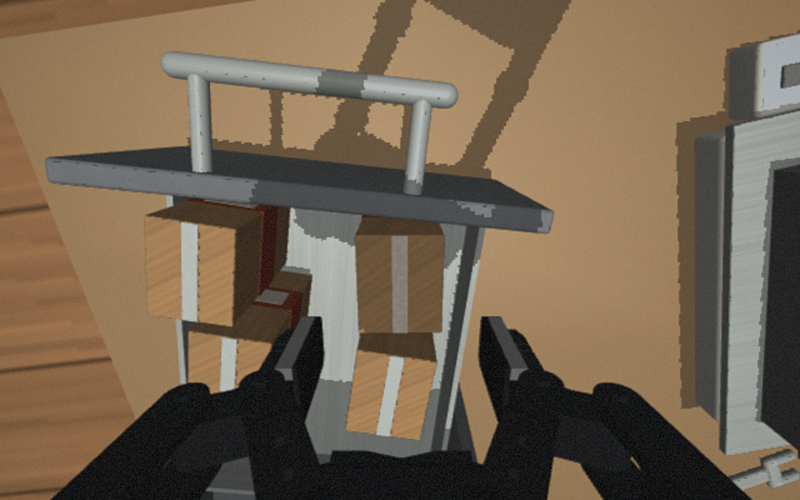

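Carton A sits square and centred between the pads (column ~400), so I'll go down and grip gently.

Call:
arm_command(steps=[0,0,0.7,0,0,0,0.72,0,0,0.8,0,0,0,0.72,0,0,0.7,0,0,0,0.72,0,0,0.4,0,0,0,0.72,0,0,0.2,0,0,0,0.72,0,0,0,0,0,0,0.5,0,0,0,0,0,0,0.4,0,0,0,0,0,0,0.3,0,0,0,0,0,0,0.3,0,0,0,0,0,0,0.3], squeeze=30)

```text
time: 28.15
tool_pos: [0.4461, -0.2704, 0.1047]
tcp_rot: [2.359, 2.074, 0.0]
wrist_force: [-0.5, 0.4, 0.6]
width: 0.525
```

Call:
arm_command(steps=[0,0,-0.4,0,0,0,0.3,0,0,-0.7,0,0,0,0.3,0,0,-0.8,0,0,0,0.3,0,0,-0.9,0,0,0,0.3,0,0,-0.9,0,0,0,0.3,0,0,-0.9,0,0,0,0.3,0,0,-0.9,0,0,0,0.3,0,0,-0.8,0,0,0,0.3,0,0,-0.7,0,0,0,0.3,0,0,0,0,0,0,0.3])

```text
time: 29.4
tool_pos: [0.4468, -0.2709, 0.317]
tcp_rot: [2.356, 2.071, 0.002]
wrist_force: [-0.4, 0.4, -1.3]
width: 0.527
```

```bash
cat >> h.py <<'E'
CAD=np.array([.514,.1015]);CY=.1
def slot(x,y):
    c,s=np.cos(CY),np.sin(CY); return CAD+np.array([x*c-y*s,x*s+y*c])
def fit():
    pass
E
python3 - <<'E'
from h import *
p=slot(.053,.05);print(p);plan([*p,.315],1.671)
i,K,T=cam("side"); crop(i,240,60,250,190,3.2,"sd11.png")
E
```

```text
[0.56174355 0.15654138]
t 29.4 pos [ 0.4468 -0.2709  0.317 ] yaw 1.4422 tilt [ 0.004 -0.003 -1.   ] w 0.527 F [-0.4  0.4 -1.3] q [-0.59 -0.07  1.84  0.    1.37 -2.03]
shift now-frame units [14.62  1.97  0.04]  final-frame units [13.79  5.24  0.07]
rot units [ 0.04  0.02 -2.19]
```

View pics/sd11.png

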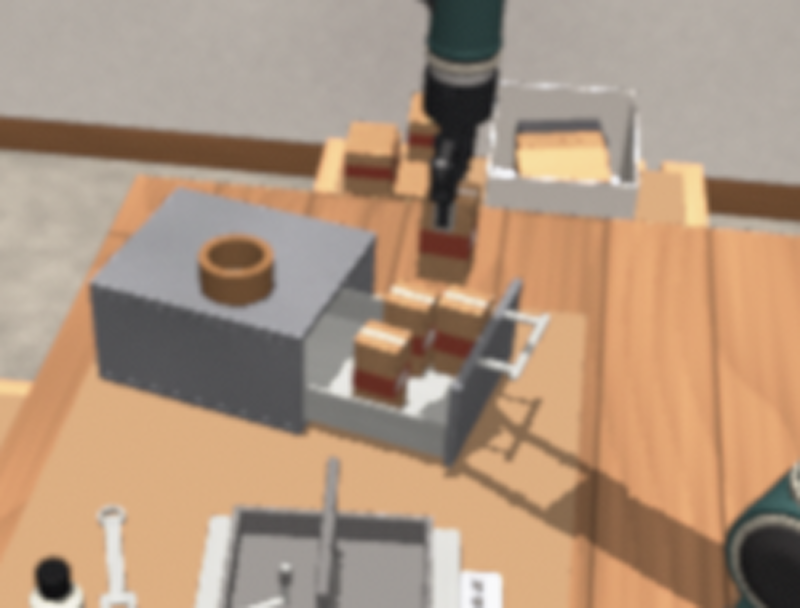

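Call:
arm_command(steps=[0.5,0.07,0,0,0,0,0.3,0.95,0.13,0,0,0,0,0.3,0.95,0.13,0,0,0,0,0.3,0.95,0.13,0,0,0,0,0.3,0.95,0.13,0,0,0,0,0.3,0.95,0.13,0,0,0,0,0.3,0.95,0.13,0,0,0,0,0.3,0.95,0.13,0,0,0,0,0.3,0.95,0.13,0,0,0,0,0.3,0.95,0.13,0,0,0,0,0.3])

```text
time: 30.7
tool_pos: [0.5167, -0.0038, 0.3126]
tcp_rot: [-2.357, -2.073, 0.003]
wrist_force: [0.0, -0.3, -0.9]
width: 0.522
```

Call:
arm_command(steps=[0.95,0.13,0,0,0,0,0.3,0.95,0.13,0,0,0,0,0.3,0.95,0.13,0,0,0,0,0.3,0.95,0.13,0,0,0,0,0.3,0.95,0.13,0,0,0,0,0.3,0.82,0.1,0,0,0,0,0.3,0,0,0,0,0,-0.8,0.3,0,0,0,0,0,-0.8,0.3,0,0,0,0,0,-0.6,0.3,0,0,0,0,0,0,0.3])

```text
time: 31.95
tool_pos: [0.5602, 0.1578, 0.3127]
tcp_rot: [-2.104, -2.33, 0.003]
wrist_force: [-0.4, 0.0, -1.7]
width: 0.523
```

Run:
```python
from h import *
p=slot(.053,.05);print(p);plan([*p,.143],1.671)
i,K,T=cam("side"); crop(i,240,130,250,190,3.2,"sd12.png")
i,K,T=cam("scene"); crop(i,280,130,250,190,3.2,"sc12.png")
```

```text
[0.56174355 0.15654138]
t 31.95 pos [0.5602 0.1578 0.3127] yaw 1.6725 tilt [-0.003 -0.    -1.   ] w 0.523 F [-0.4  0.  -1.7] q [ 0.23  0.06  1.72  0.    1.37 -1.44]
shift now-frame units [-0.05  0.06  5.66]  final-frame units [-0.05  0.05  5.66]
rot units [-0.03  0.    0.01]
```

View pics/sd12.png

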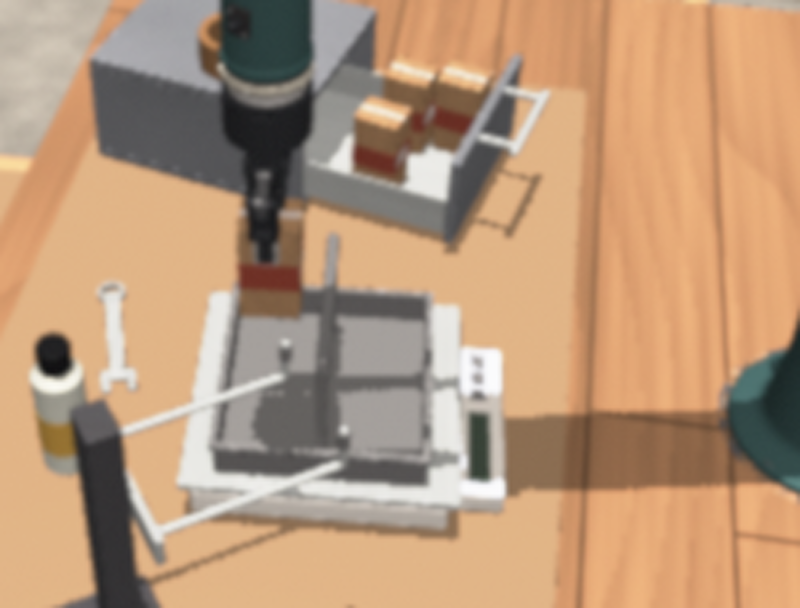

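View pics/sc12.png

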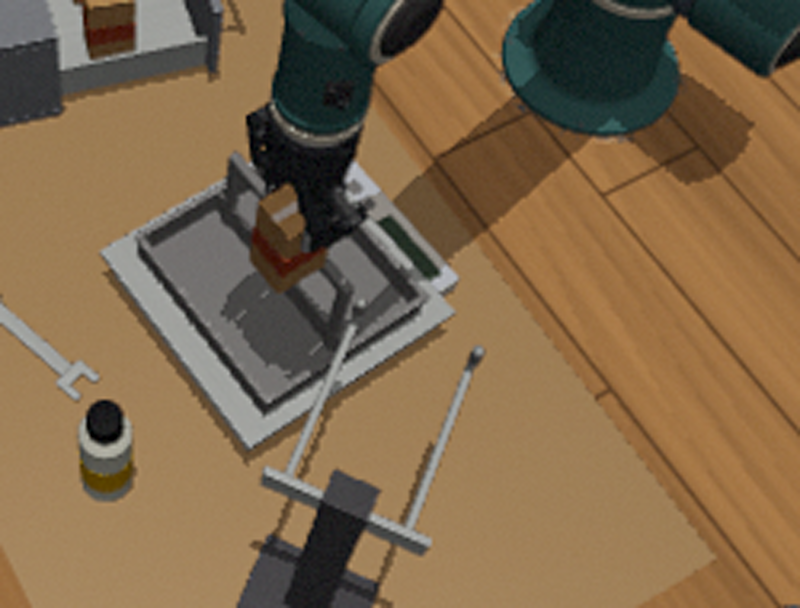

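Call:
arm_command(steps=[0,0,0.6,0,0,0,0.3,0,0,0.8,0,0,0,0.3,0,0,0.8,0,0,0,0.3,0,0,0.8,0,0,0,0.3,0,0,0.8,0,0,0,0.3,0,0,0.8,0,0,0,0.3,0,0,0.5,0,0,0,0.3,0,0,0.3,0,0,0,0.3,0,0,0.2,0,0,0,0.3,0,0,0,0,0,0,0.3])

```text
time: 33.3
tool_pos: [0.5614, 0.1571, 0.1463]
tcp_rot: [2.106, 2.331, 0.0]
wrist_force: [-0.1, -1.0, -1.9]
width: 0.523
```

Run:
```python
from h import *
p=slot(.053,.05);plan([*p,.141],1.671)
```

```text
t 33.3 pos [0.5614 0.1571 0.1463] yaw 1.6724 tilt [ 0.  0. -1.] w 0.523 F [-0.1 -1.  -1.9] q [ 0.23  0.17  1.9   0.    1.06 -1.44]
shift now-frame units [-0.02  0.01  0.18]  final-frame units [-0.02  0.01  0.18]
rot units [ 0.   -0.    0.01]
```

Call:
arm_command(steps=[0,0,0.1,0,0,0,0.3,0,0,0.05,0,0,0,0.3,0,0,0,0,0,0,0.3])

```text
time: 33.67
tool_pos: [0.5614, 0.1571, 0.1419]
tcp_rot: [2.106, 2.331, 0.0]
wrist_force: [0.6, 0.3, -0.9]
width: 0.521
```

Call:
arm_command(steps=[0,0,0,0,0,0,0.55,0,0,0,0,0,0,0.65,0,0,0,0,0,0,0.72,0,0,-0.4,0,0,0,0.72,0,0,-0.8,0,0,0,0.72,0,0,-1,0,0,0,0.72,0,0,-1,0,0,0,0.72,0,0,-1,0,0,0,0.72,0,0,-1,0,0,0,0.72,0,0,-0.5,0,0,0,0.72])

```text
time: 34.92
tool_pos: [0.5622, 0.1573, 0.316]
tcp_rot: [2.104, 2.33, 0.005]
wrist_force: [-0.4, 0.1, 0.1]
width: 0.721
```

Run:
```python
from h import *
plan([.5112,-.284,.30],1.27)
i,K,T=cam("wrist"); crop(i,0,0,640,400,1.25,"w13.png"); np.savez("w13.npz",K=K,T=T)
i,K,T=cam("side"); crop(i,240,130,250,190,3.2,"sd13.png")
```

```text
t 34.92 pos [0.5622 0.1573 0.316 ] yaw 1.6726 tilt [ 0.004  0.001 -1.   ] w 0.721 F [-0.4  0.1  0.1] q [ 0.23  0.05  1.72  0.    1.37 -1.44]
shift now-frame units [-14.46  -3.19   0.51]  final-frame units [-14.55   2.73   0.53]
rot units [ 0.04 -0.01  3.84]
```

View pics/w13.png

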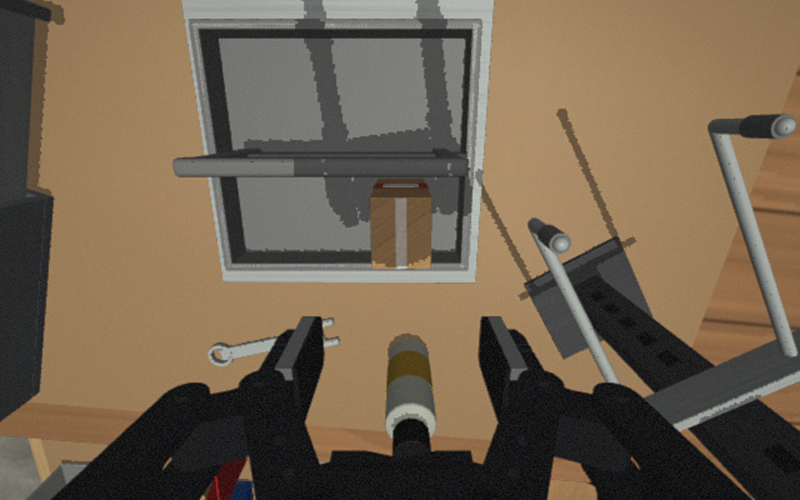

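View pics/sd13.png

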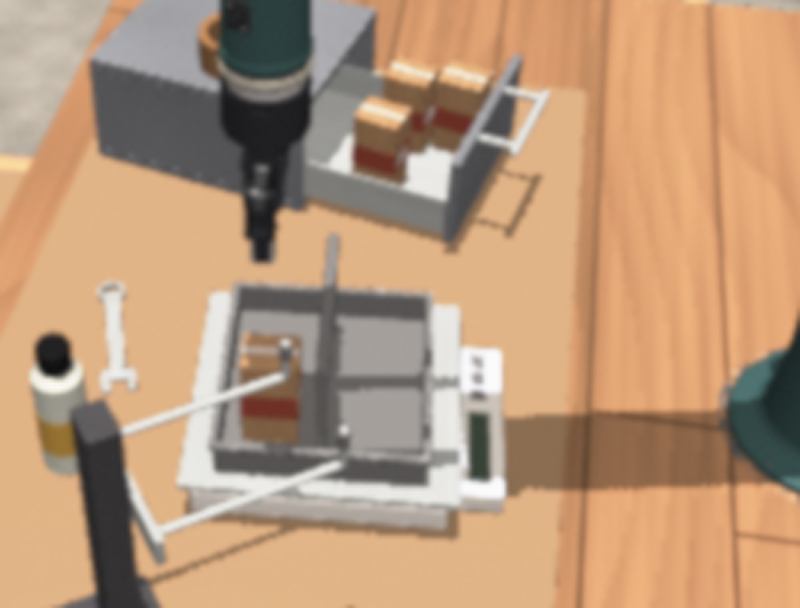

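Call:
arm_command(steps=[-0.96,-0.21,0,0,0,0,0.72,-0.96,-0.21,0,0,0,0,0.72,-0.96,-0.21,0,0,0,0,0.72,-0.96,-0.21,0,0,0,0,0.72,-0.96,-0.21,0,0,0,0,0.72,-0.96,-0.21,0,0,0,0,0.72,-0.96,-0.21,0,0,0,0,0.72,-0.96,-0.21,0,0,0,0,0.72,-0.96,-0.21,0,0,0,0,0.72,-0.96,-0.21,0,0,0,0,0.72])

```text
time: 36.28
tool_pos: [0.527, -0.1366, 0.3109]
tcp_rot: [-2.104, -2.33, 0.002]
wrist_force: [0.4, -0.1, 0.2]
width: 0.721
```

Call:
arm_command(steps=[-0.96,-0.21,0,0,0,0,0.72,-0.96,-0.21,0,0,0,0,0.72,-0.96,-0.21,0,0,0,0,0.72,-0.96,-0.21,0,0,0,0,0.72,-0.96,-0.21,0,0,0,0,0.72,0,0,0.5,0,0,0.96,0.72,0,0,0.8,0,0,0.96,0.72,0,0,0.8,0,0,0.96,0.72,0,0,0.8,0,0,0.96,0.72,0,0,0,0,0,0,0.72])

```text
time: 37.52
tool_pos: [0.5088, -0.2809, 0.2216]
tcp_rot: [-2.522, -1.861, 0.005]
wrist_force: [-0.5, 0.2, -0.0]
width: 0.719
```

Run:
```python
from h import *
plan([.5112,-.284,.103],1.27)
i,K,T=cam("wrist"); crop(i,0,0,640,400,1.25,"w14.png"); np.savez("w14.npz",K=K,T=T)
```

```text
t 37.52 pos [ 0.5088 -0.2809  0.2216] yaw 1.2714 tilt [-0.007  0.004 -1.   ] w 0.719 F [-0.5  0.2 -0. ] q [-0.55  0.11  1.83  0.    1.21 -1.82]
shift now-frame units [-0.08  0.14  3.95]  final-frame units [-0.08  0.11  3.95]
rot units [-0.07 -0.02  0.01]
```

View pics/w14.png

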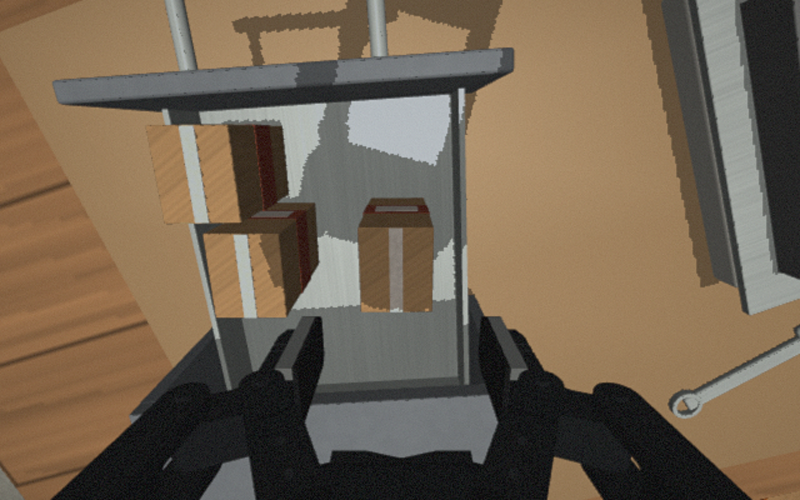

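Call:
arm_command(steps=[-0.08,0.05,0.6,0,0,0,0.72,0,0,0.8,0,0,0,0.72,0,0,0.8,0,0,0,0.72,0,0,0.8,0,0,0,0.72,0,0,0.5,0,0,0,0.72,0,0,0.35,0,0,0,0.72,0,0,0,0,0,0,0.72,0,0,0,0,0,0,0.5,0,0,0,0,0,0,0.4,0,0,0,0,0,0,0.3])

```text
time: 38.83
tool_pos: [0.5126, -0.2855, 0.1113]
tcp_rot: [2.527, 1.863, 0.001]
wrist_force: [-0.1, 0.7, 2.6]
width: 0.523
```

Call:
arm_command(steps=[0,0,0,0,0,0,0.3,0,0,0,0,0,0,0.3])

```text
time: 39.08
tool_pos: [0.5126, -0.2855, 0.1113]
tcp_rot: [2.527, 1.863, 0.001]
wrist_force: [0.0, 0.6, 5.1]
width: 0.521
```

Call:
arm_command(steps=[0,0,-0.4,0,0,0,0.3,0,0,-0.7,0,0,0,0.3,0,0,-0.8,0,0,0,0.3,0,0,-0.9,0,0,0,0.3,0,0,-0.9,0,0,0,0.3,0,0,-0.9,0,0,0,0.3,0,0,-0.9,0,0,0,0.3,0,0,-0.8,0,0,0,0.3,0,0,-0.7,0,0,0,0.3,0,0,0,0,0,0,0.3])

```text
time: 40.33
tool_pos: [0.5127, -0.2855, 0.3225]
tcp_rot: [2.526, 1.862, 0.002]
wrist_force: [-0.9, -0.5, -0.3]
width: 0.523
```

Run:
```python
from h import *
p=slot(.053,-.05);print(p);plan([*p,.315],1.671)
i,K,T=cam("side"); crop(i,240,60,250,190,3.2,"sd15.png")
```

```text
[0.57172689 0.05704096]
t 40.33 pos [ 0.5127 -0.2855  0.3225] yaw 1.2704 tilt [ 0.003 -0.002 -1.   ] w 0.523 F [-0.9 -0.5 -0.3] q [-0.55  0.06  1.7   0.    1.38 -1.82]
shift now-frame units [11.49 -1.5   0.23]  final-frame units [11.16  3.1   0.25]
rot units [ 0.03  0.01 -3.83]
```

View pics/sd15.png

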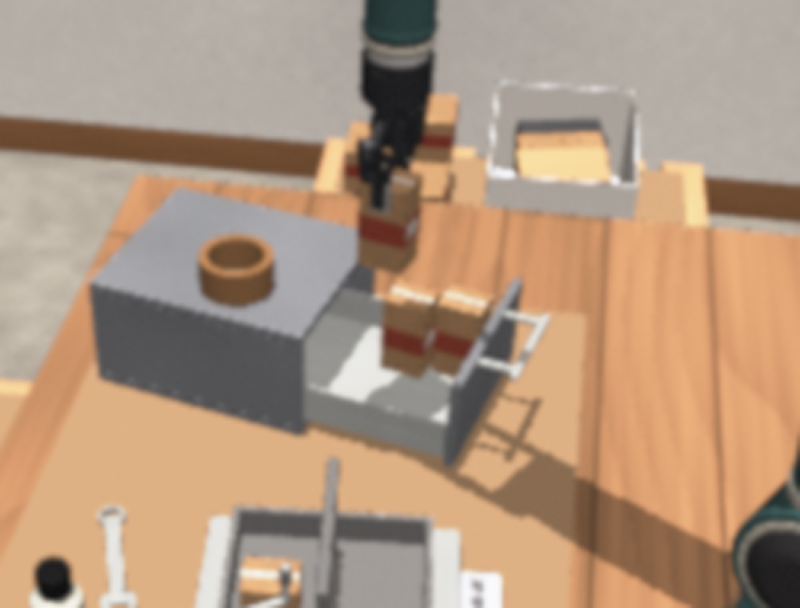

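Call:
arm_command(steps=[0.6,-0.08,0,0,0,0,0.3,0.96,-0.125,0,0,0,0,0.3,0.96,-0.125,0,0,0,0,0.3,0.96,-0.125,0,0,0,0,0.3,0.96,-0.125,0,0,0,0,0.3,0.96,-0.125,0,0,0,0,0.3,0.96,-0.125,0,0,0,0,0.3,0.96,-0.125,0,0,0,0,0.3,0.96,-0.125,0,0,0,0,0.3,0.96,-0.125,0,0,0,0,0.3])

```text
time: 41.62
tool_pos: [0.5584, -0.0074, 0.3186]
tcp_rot: [-2.526, -1.863, 0.003]
wrist_force: [-0.3, 0.8, -0.5]
width: 0.525
```

Call:
arm_command(steps=[0.96,-0.125,0,0,0,0,0.3,0.9,-0.12,0,0,0,0,0.3,0.4,-0.05,0,0,0,0,0.3,0,0,0,0,0,-0.96,0.3,0,0,0,0,0,-0.96,0.3,0,0,0,0,0,-0.96,0.3,0,0,0,0,0,-0.95,0.3,0,0,0,0,0,0,0.3])

```text
time: 42.62
tool_pos: [0.5704, 0.0578, 0.3195]
tcp_rot: [-2.108, -2.328, 0.002]
wrist_force: [0.2, -0.3, -1.3]
width: 0.521
```

Run:
```python
from h import *
p=slot(.053,-.05);print(p);plan([*p,.150],1.671)
i,K,T=cam("side"); crop(i,240,130,250,190,3.2,"sd16.png")
i,K,T=cam("wrist"); crop(i,0,0,640,400,1.25,"w16.png"); np.savez("w16.npz",K=K,T=T)
```

```text
[0.57172689 0.05704096]
t 42.62 pos [0.5704 0.0578 0.3195] yaw 1.6703 tilt [-0.001 -0.    -1.   ] w 0.521 F [ 0.2 -0.3 -1.3] q [ 0.06  0.04  1.73 -0.    1.38 -1.61]
shift now-frame units [-0.03  0.05  5.65]  final-frame units [-0.03  0.04  5.65]
rot units [-0.01  0.   -0.01]
```

View pics/sd16.png

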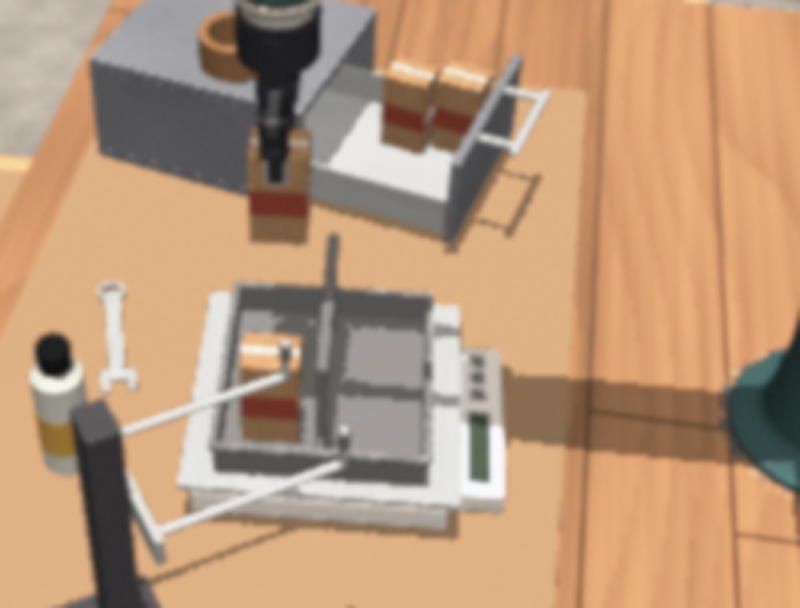

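View pics/w16.png

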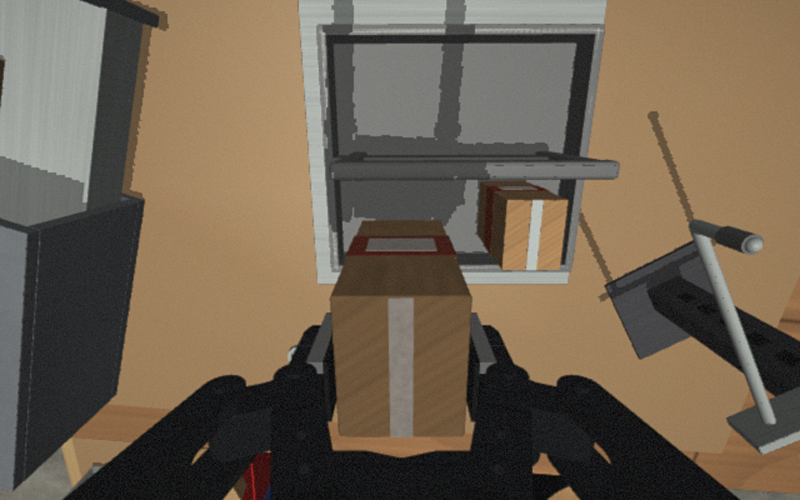

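Call:
arm_command(steps=[0,0,0.6,0,0,0,0.3,0,0,0.8,0,0,0,0.3,0,0,0.8,0,0,0,0.3,0,0,0.8,0,0,0,0.3,0,0,0.8,0,0,0,0.3,0,0,0.8,0,0,0,0.3,0,0,0.5,0,0,0,0.3,0,0,0.3,0,0,0,0.3,0,0,0.15,0,0,0,0.3,0,0,0,0,0,0,0.3])

```text
time: 43.98
tool_pos: [0.5713, 0.0578, 0.1541]
tcp_rot: [2.107, 2.33, 0.001]
wrist_force: [0.4, -0.1, -0.5]
width: 0.519
```

Call:
arm_command(steps=[0,0,0.07,0,0,0,0.3,0,0,0,0,0,0,0.3,0,0,0,0,0,0,0.3])

```text
time: 44.35
tool_pos: [0.5712, 0.0578, 0.152]
tcp_rot: [2.107, 2.33, 0.001]
wrist_force: [0.7, -0.4, -0.7]
width: 0.524
```

Call:
arm_command(steps=[0,0,0.1,0,0,0,0.3,0,0,0,0,0,0,0.3])

```text
time: 44.6
tool_pos: [0.5709, 0.0578, 0.1484]
tcp_rot: [-2.107, -2.33, 0.0]
wrist_force: [0.5, 0.6, -1.1]
width: 0.52
```

Call:
arm_command(steps=[0,0,0.05,0,0,0,0.3,0,0,0,0,0,0,0.3,0,0,0,0,0,0,0.3])

```text
time: 44.98
tool_pos: [0.5712, 0.0579, 0.1483]
tcp_rot: [2.107, 2.33, 0.001]
wrist_force: [-2.3, -0.2, 5.9]
width: 0.52
```

Contact; I'll release and rise.

Call:
arm_command(steps=[0,0,0,0,0,0,0.55,0,0,0,0,0,0,0.65,0,0,0,0,0,0,0.72,0,0,-0.4,0,0,0,0.72,0,0,-0.8,0,0,0,0.72,0,0,-1,0,0,0,0.72,0,0,-1,0,0,0,0.72,0,0,-1,0,0,0,0.72,0,0,-1,0,0,0,0.72,0,0,-0.5,0,0,0,0.72])

```text
time: 46.22
tool_pos: [0.5719, 0.0579, 0.3213]
tcp_rot: [2.105, 2.328, 0.005]
wrist_force: [-0.4, -0.6, -0.2]
width: 0.718
```

Run:
```python
from h import *
plan([.4885,-.3721,.30],1.274)
i,K,T=cam("wrist"); crop(i,0,0,640,400,1.25,"w17.png")
```

```text
t 46.23 pos [0.5719 0.0579 0.3213] yaw 1.6715 tilt [ 0.004  0.    -1.   ] w 0.718 F [-0.4 -0.6 -0.2] q [ 0.06  0.03  1.73  0.    1.38 -1.61]
shift now-frame units [-13.98  -4.21   0.69]  final-frame units [-14.52   1.53   0.71]
rot units [ 0.04 -0.01  3.8 ]
```

View pics/w17.png

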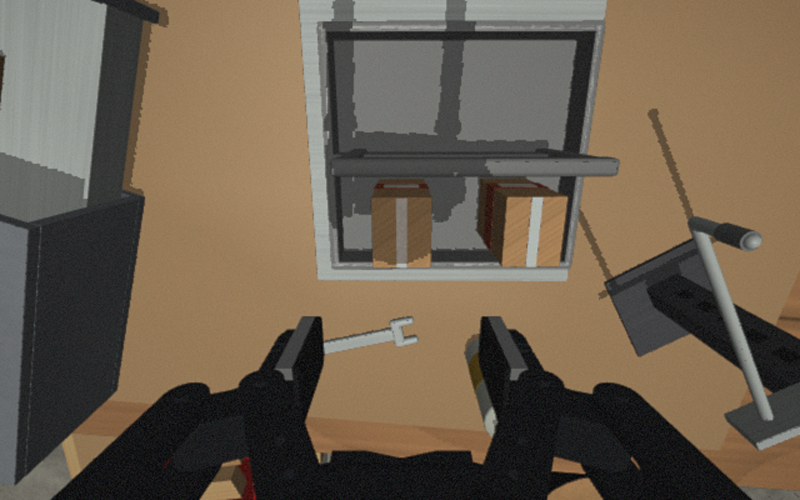

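Call:
arm_command(steps=[-0.932,-0.28,0,0,0,0,0.72,-0.932,-0.28,0,0,0,0,0.72,-0.932,-0.28,0,0,0,0,0.72,-0.932,-0.28,0,0,0,0,0.72,-0.932,-0.28,0,0,0,0,0.72,-0.932,-0.28,0,0,0,0,0.72,-0.932,-0.28,0,0,0,0,0.72,-0.932,-0.28,0,0,0,0,0.72,-0.932,-0.28,0,0,0,0,0.72,-0.932,-0.28,0,0,0,0,0.72])

```text
time: 47.52
tool_pos: [0.5148, -0.2295, 0.3169]
tcp_rot: [-2.106, -2.329, 0.001]
wrist_force: [0.6, -0.1, -1.1]
width: 0.719
```

Call:
arm_command(steps=[-0.932,-0.28,0,0,0,0,0.72,-0.932,-0.28,0,0,0,0,0.72,-0.932,-0.28,0,0,0,0,0.72,-0.932,-0.28,0,0,0,0,0.72,-0.932,-0.28,0,0,0,0,0.72,0,0,0.5,0,0,0.95,0.72,0,0,0.8,0,0,0.95,0.72,0,0,0.8,0,0,0.95,0.72,0,0,0.8,0,0,0.95,0.72,0,0,0,0,0,0,0.72])

```text
time: 48.78
tool_pos: [0.486, -0.3706, 0.2274]
tcp_rot: [-2.519, -1.865, 0.003]
wrist_force: [0.6, 0.4, -1.3]
width: 0.722
```

Run:
```python
from h import *
plan([.4885,-.3721,.103],1.274)
i,K,T=cam("wrist"); crop(i,0,0,640,400,1.25,"w18.png"); np.savez("w18.npz",K=K,T=T)
```

```text
t 48.77 pos [ 0.486  -0.3706  0.2274] yaw 1.2746 tilt [-0.005  0.005 -1.   ] w 0.722 F [ 0.6  0.4 -1.3] q [-0.69  0.16  1.76  0.    1.23 -1.97]
shift now-frame units [-0.03  0.12  4.15]  final-frame units [-0.02  0.09  4.15]
rot units [-0.06 -0.03  0.01]
```

View pics/w18.png

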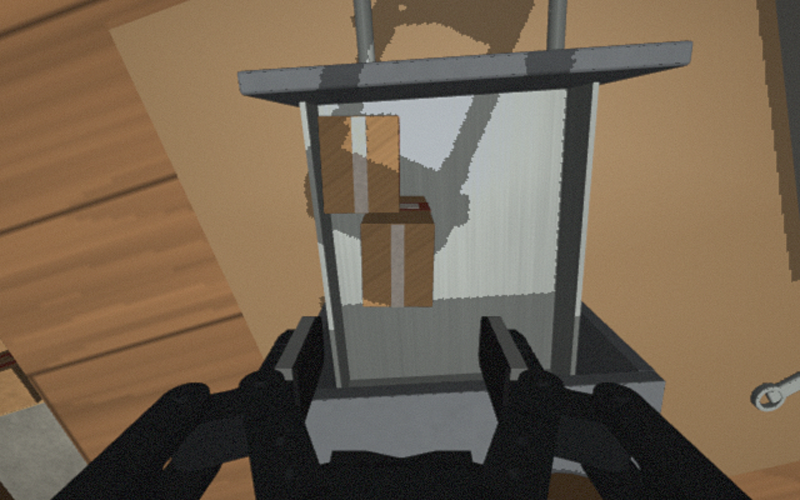

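Call:
arm_command(steps=[0,0.05,0.7,0,0,0,0.72,0,0,0.8,0,0,0,0.72,0,0,0.8,0,0,0,0.72,0,0,0.8,0,0,0,0.72,0,0,0.6,0,0,0,0.72,0,0,0.45,0,0,0,0.72,0,0,0.1,0,0,0,0.72,0,0,0,0,0,0,0.5,0,0,0,0,0,0,0.4,0,0,0,0,0,0,0.3])

```text
time: 50.08
tool_pos: [0.4896, -0.3728, 0.1043]
tcp_rot: [2.525, 1.867, 0.0]
wrist_force: [-0.3, -0.5, -1.5]
width: 0.521
```

Call:
arm_command(steps=[0,0,0,0,0,0,0.3,0,0,0,0,0,0,0.3])

```text
time: 50.32
tool_pos: [0.4894, -0.3727, 0.1041]
tcp_rot: [2.525, 1.868, 0.0]
wrist_force: [-0.4, -0.5, 1.6]
width: 0.523
```

Call:
arm_command(steps=[0,0,-0.4,0,0,0,0.3,0,0,-0.7,0,0,0,0.3,0,0,-0.8,0,0,0,0.3,0,0,-0.9,0,0,0,0.3,0,0,-0.9,0,0,0,0.3,0,0,-0.9,0,0,0,0.3,0,0,-0.9,0,0,0,0.3,0,0,-0.8,0,0,0,0.3,0,0,-0.7,0,0,0,0.3,0,0,0,0,0,0,0.3])

```text
time: 51.58
tool_pos: [0.4902, -0.3734, 0.3172]
tcp_rot: [2.521, 1.865, 0.002]
wrist_force: [0.5, -1.0, -0.8]
width: 0.524
```

Run:
```python
from h import *
p=slot(-.053,.05);print(p);plan([*p,.315],1.671)
i,K,T=cam("side"); crop(i,240,60,250,190,3.2,"sd19.png")
```

```text
[0.45627311 0.14595904]
t 51.58 pos [ 0.4902 -0.3734  0.3172] yaw 1.2736 tilt [ 0.004 -0.004 -1.   ] w 0.524 F [ 0.5 -1.  -0.8] q [-0.69  0.11  1.65  0.    1.37 -1.96]
shift now-frame units [ 1.622e+01 -6.150e+00  1.000e-02]  final-frame units [17.34  0.61  0.07]
rot units [ 0.04  0.03 -3.79]
```

View pics/sd19.png

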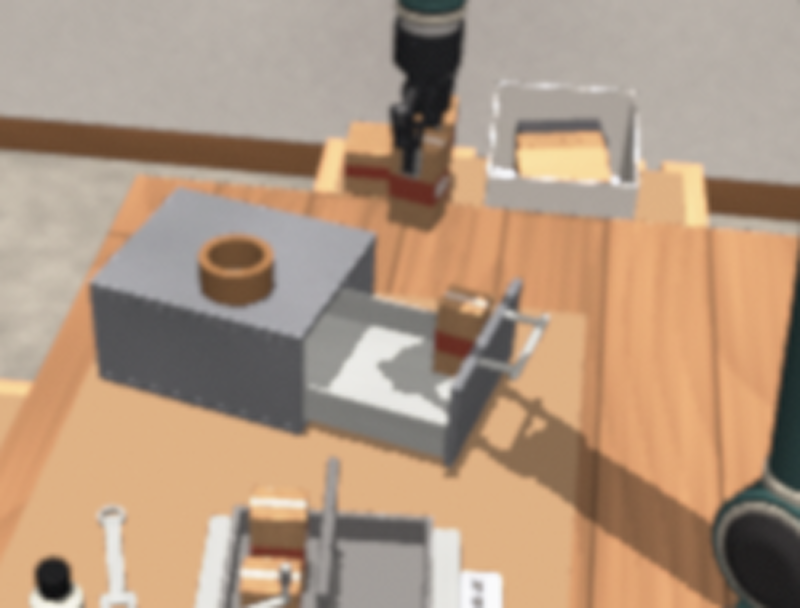

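Call:
arm_command(steps=[0.55,-0.2,0,0,0,0,0.3,0.98,-0.372,0,0,0,0,0.3,0.98,-0.372,0,0,0,0,0.3,0.98,-0.372,0,0,0,0,0.3,0.98,-0.372,0,0,0,0,0.3,0.98,-0.372,0,0,0,0,0.3,0.98,-0.372,0,0,0,0,0.3,0.98,-0.372,0,0,0,0,0.3,0.98,-0.372,0,0,0,0,0.3,0.98,-0.372,0,0,0,0,0.3])

```text
time: 52.88
tool_pos: [0.4683, -0.0705, 0.312]
tcp_rot: [-2.523, -1.867, 0.003]
wrist_force: [-0.2, -0.1, -0.2]
width: 0.522
```

Call:
arm_command(steps=[0.98,-0.372,0,0,0,0,0.3,0.98,-0.372,0,0,0,0,0.3,0.98,-0.372,0,0,0,0,0.3,0.98,-0.372,0,0,0,0,0.3,0.98,-0.372,0,0,0,0,0.3,0.98,-0.372,0,0,0,0,0.3,0.98,-0.372,0,0,0,0,0.3,0,0,0,0,0,-0.95,0.3,0,0,0,0,0,-0.95,0.3,0,0,0,0,0,-0.95,0.3])

```text
time: 54.12
tool_pos: [0.4536, 0.1476, 0.3119]
tcp_rot: [-2.214, -2.226, 0.004]
wrist_force: [-0.1, -0.3, -1.1]
width: 0.523
```

Call:
arm_command(steps=[0,0,0,0,0,-0.95,0.3,0,0,0,0,0,0,0.3])

```text
time: 54.38
tool_pos: [0.4539, 0.1473, 0.3122]
tcp_rot: [-2.106, -2.329, 0.003]
wrist_force: [-1.1, 0.2, -0.9]
width: 0.519
```

Run:
```python
from h import *
p=slot(-.053,.05);print(p);plan([*p,.143],1.671)
i,K,T=cam("side"); crop(i,240,130,250,190,3.2,"sd20.png")
i,K,T=cam("wrist"); crop(i,0,0,640,400,1.25,"w20.png"); np.savez("w20.npz",K=K,T=T)
```

```text
[0.45627311 0.14595904]
t 54.38 pos [0.4539 0.1473 0.3122] yaw 1.671 tilt [-0.003 -0.    -1.   ] w 0.519 F [-1.1  0.2 -0.9] q [ 0.26 -0.15  1.92  0.    1.38 -1.41]
shift now-frame units [-0.05  0.09  5.64]  final-frame units [-0.05  0.07  5.64]
rot units [-0.03  0.   -0.  ]
```

View pics/sd20.png

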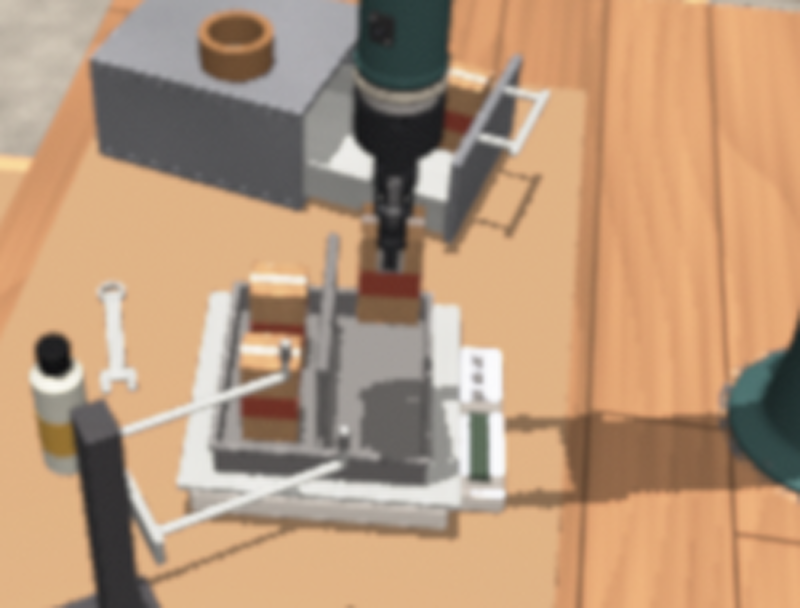

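View pics/w20.png

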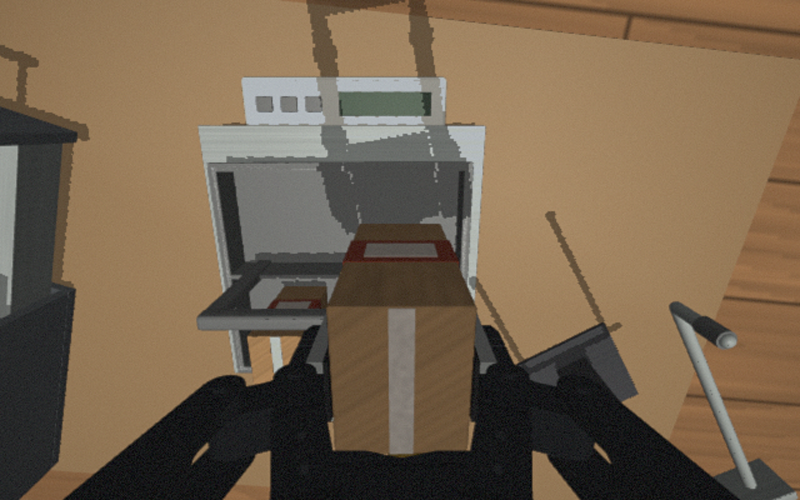

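Call:
arm_command(steps=[0,0,0.6,0,0,0,0.3,0,0,0.8,0,0,0,0.3,0,0,0.8,0,0,0,0.3,0,0,0.8,0,0,0,0.3,0,0,0.8,0,0,0,0.3,0,0,0.8,0,0,0,0.3,0,0,0.5,0,0,0,0.3,0,0,0.3,0,0,0,0.3,0,0,0.25,0,0,0,0.3,0,0,0.05,0,0,0,0.3])

```text
time: 55.72
tool_pos: [0.4555, 0.1471, 0.1426]
tcp_rot: [2.107, 2.33, 0.0]
wrist_force: [0.8, -0.5, -0.6]
width: 0.518
```

Call:
arm_command(steps=[0,0,0.08,0,0,0,0.3,0,0,0,0,0,0,0.3,0,0,0,0,0,0,0.3])

```text
time: 56.1
tool_pos: [0.4561, 0.1472, 0.1411]
tcp_rot: [2.106, 2.33, 0.002]
wrist_force: [0.1, -0.7, 1.1]
width: 0.521
```

Weight is off the gripper (force now about zero or upward); release.

Call:
arm_command(steps=[0,0,0,0,0,0,0.55,0,0,0,0,0,0,0.65,0,0,0,0,0,0,0.72,0,0,-0.4,0,0,0,0.72,0,0,-0.8,0,0,0,0.72,0,0,-1,0,0,0,0.72,0,0,-1,0,0,0,0.72,0,0,-1,0,0,0,0.72,0,0,-1,0,0,0,0.72,0,0,-0.5,0,0,0,0.72])

```text
time: 57.35
tool_pos: [0.4562, 0.1473, 0.3141]
tcp_rot: [2.105, 2.329, 0.005]
wrist_force: [-0.5, -0.2, -1.0]
width: 0.724
```

Run:
```python
from h import *
plan([.4239,-.3748,.30],1.287)
i,K,T=cam("wrist"); crop(i,0,0,640,400,1.25,"w21.png")
```

```text
t 57.35 pos [0.4562 0.1473 0.3141] yaw 1.6715 tilt [ 0.004  0.001 -1.   ] w 0.724 F [-0.5 -0.2 -1. ] q [ 0.26 -0.15  1.92  0.    1.37 -1.41]
shift now-frame units [-17.21  -2.82   0.45]  final-frame units [-17.01   3.84   0.47]
rot units [ 0.03 -0.01  3.67]
```

View pics/w21.png

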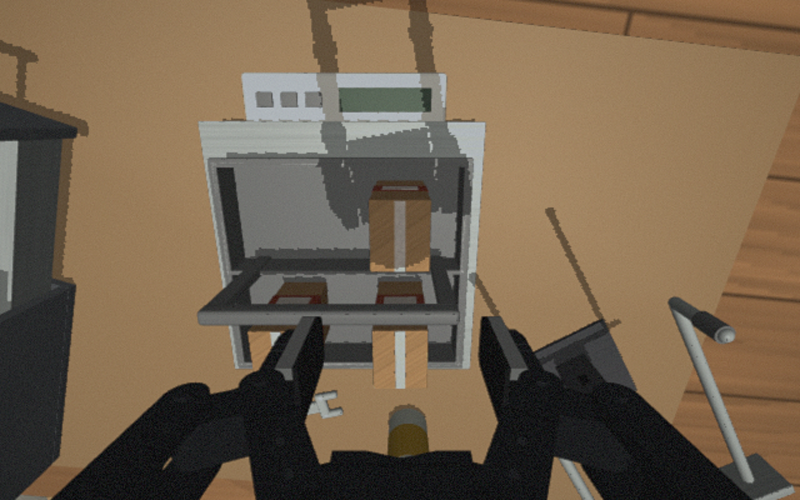

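Call:
arm_command(steps=[-0.956,-0.157,0,0,0,0,0.72,-0.956,-0.157,0,0,0,0,0.72,-0.956,-0.157,0,0,0,0,0.72,-0.956,-0.157,0,0,0,0,0.72,-0.956,-0.157,0,0,0,0,0.72,-0.956,-0.157,0,0,0,0,0.72,-0.956,-0.157,0,0,0,0,0.72,-0.956,-0.157,0,0,0,0,0.72,-0.956,-0.157,0,0,0,0,0.72,-0.956,-0.157,0,0,0,0,0.72])

```text
time: 58.65
tool_pos: [0.4367, -0.1438, 0.3102]
tcp_rot: [-2.106, -2.329, 0.001]
wrist_force: [0.4, -0.1, -0.5]
width: 0.724
```

Call:
arm_command(steps=[-0.956,-0.157,0,0,0,0,0.72,-0.956,-0.157,0,0,0,0,0.72,-0.956,-0.157,0,0,0,0,0.72,-0.956,-0.157,0,0,0,0,0.72,-0.956,-0.157,0,0,0,0,0.72,-0.956,-0.157,0,0,0,0,0.72,-0.956,-0.157,0,0,0,0,0.72,-0.956,-0.157,0,0,0,0,0.72,0,0,0.6,0,0,0.92,0.72,0,0,0.6,0,0,0.92,0.72])

```text
time: 59.9
tool_pos: [0.4225, -0.3753, 0.2737]
tcp_rot: [-2.324, -2.111, 0.0]
wrist_force: [0.2, 0.2, 0.1]
width: 0.717
```

Call:
arm_command(steps=[0,0,0.8,0,0,0.92,0.72,0,0,0.8,0,0,0.92,0.72,0,0,0,0,0,0,0.72])

```text
time: 60.28
tool_pos: [0.4212, -0.3735, 0.2238]
tcp_rot: [-2.508, -1.881, 0.002]
wrist_force: [0.0, 1.0, -0.4]
width: 0.723
```

Run:
```python
from h import *
plan([.4239,-.3748,.103],1.287)
i,K,T=cam("wrist"); crop(i,0,0,640,400,1.25,"w22.png"); np.savez("w22.npz",K=K,T=T)
```

```text
t 60.27 pos [ 0.4212 -0.3735  0.2238] yaw 1.2871 tilt [-0.005  0.005 -1.   ] w 0.723 F [ 0.   1.  -0.4] q [-0.77  0.07  1.87  0.    1.21 -2.06]
shift now-frame units [-0.03  0.12  4.03]  final-frame units [-0.02  0.1   4.03]
rot units [-0.06 -0.03  0.  ]
```

View pics/w22.png

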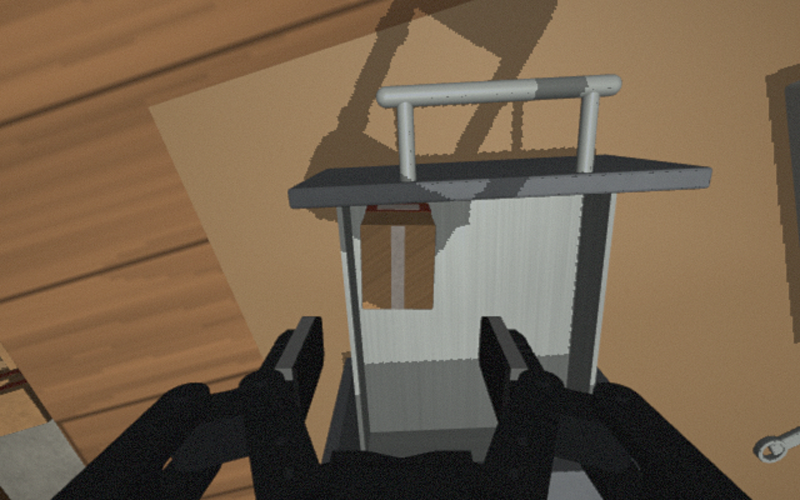

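Call:
arm_command(steps=[0,0.05,0.6,0,0,0,0.72,0,0,0.8,0,0,0,0.72,0,0,0.8,0,0,0,0.72,0,0,0.8,0,0,0,0.72,0,0,0.6,0,0,0,0.72,0,0,0.45,0,0,0,0.72,0,0,0.05,0,0,0,0.72,0,0,0,0,0,0,0.5,0,0,0,0,0,0,0.4,0,0,0,0,0,0,0.3])

```text
time: 61.58
tool_pos: [0.4247, -0.3758, 0.1049]
tcp_rot: [2.513, 1.883, 0.0]
wrist_force: [0.2, -0.3, 0.2]
width: 0.522
```

Call:
arm_command(steps=[0,0,0,0,0,0,0.3,0,0,0,0,0,0,0.3])

```text
time: 61.82
tool_pos: [0.4247, -0.3758, 0.1049]
tcp_rot: [2.513, 1.883, 0.0]
wrist_force: [0.0, -0.4, 1.4]
width: 0.525
```

Call:
arm_command(steps=[0,0,-0.4,0,0,0,0.3,0,0,-0.7,0,0,0,0.3,0,0,-0.8,0,0,0,0.3,0,0,-0.9,0,0,0,0.3,0,0,-0.9,0,0,0,0.3,0,0,-0.9,0,0,0,0.3,0,0,-0.9,0,0,0,0.3,0,0,-0.8,0,0,0,0.3,0,0,-0.7,0,0,0,0.3,0,0,0,0,0,0,0.3])

```text
time: 63.08
tool_pos: [0.4251, -0.3762, 0.317]
tcp_rot: [2.51, 1.881, 0.001]
wrist_force: [1.2, 0.1, -1.6]
width: 0.523
```

Run:
```python
from h import *
p=slot(-.053,-.05);print(p);plan([*p,.315],1.671)
i,K,T=cam("side"); crop(i,240,60,250,190,3.2,"sd23.png")
```

```text
[0.46625645 0.04645862]
t 63.08 pos [ 0.4251 -0.3762  0.317 ] yaw 1.2862 tilt [ 0.003 -0.003 -1.   ] w 0.523 F [ 1.2  0.1 -1.6] q [-0.77  0.02  1.75  0.    1.37 -2.05]
shift now-frame units [13.91 -2.64  0.02]  final-frame units [13.88  2.77  0.07]
rot units [ 0.03  0.03 -3.67]
```

View pics/sd23.png

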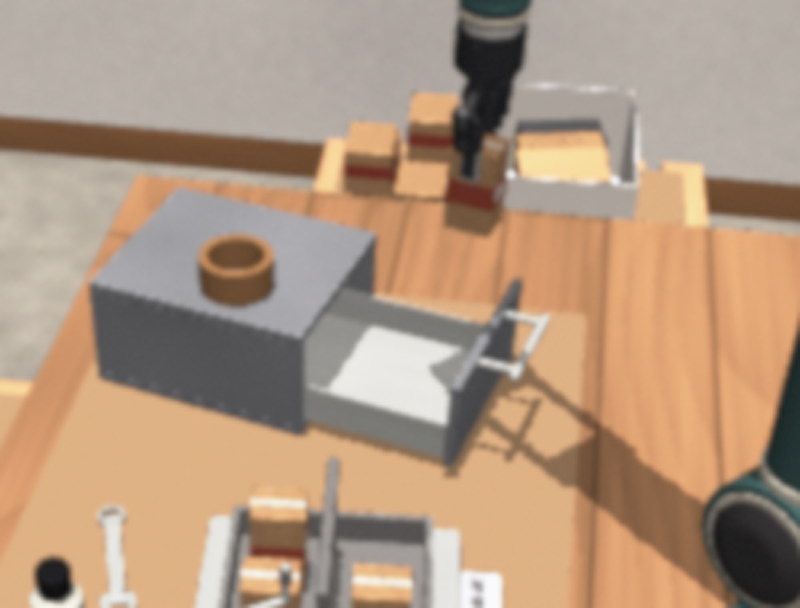

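Call:
arm_command(steps=[0.5,-0.1,0,0,0,0,0.3,0.957,-0.18,0,0,0,0,0.3,0.957,-0.18,0,0,0,0,0.3,0.957,-0.18,0,0,0,0,0.3,0.957,-0.18,0,0,0,0,0.3,0.957,-0.18,0,0,0,0,0.3,0.957,-0.18,0,0,0,0,0.3,0.957,-0.18,0,0,0,0,0.3,0.957,-0.18,0,0,0,0,0.3,0.957,-0.18,0,0,0,0,0.3])

```text
time: 64.38
tool_pos: [0.4505, -0.0966, 0.3127]
tcp_rot: [-2.512, -1.883, 0.002]
wrist_force: [-0.1, -0.2, -1.6]
width: 0.523
```

Call:
arm_command(steps=[0.957,-0.18,0,0,0,0,0.3,0.957,-0.18,0,0,0,0,0.3,0.957,-0.18,0,0,0,0,0.3,0.957,-0.18,0,0,0,0,0.3,0.957,-0.18,0,0,0,0,0.3,0,0,0,0,0,-0.92,0.3,0,0,0,0,0,-0.92,0.3,0,0,0,0,0,-0.92,0.3,0,0,0,0,0,-0.91,0.3,0,0,0,0,0,0,0.3])

```text
time: 65.62
tool_pos: [0.4648, 0.0473, 0.3129]
tcp_rot: [-2.107, -2.327, 0.002]
wrist_force: [-0.0, 0.1, -1.3]
width: 0.526
```

Run:
```python
from h import *
p=slot(-.053,-.05);print(p);plan([*p,.142],1.671)
i,K,T=cam("side"); crop(i,240,130,250,190,3.2,"sd24.png")
```

```text
[0.46625645 0.04645862]
t 65.62 pos [0.4648 0.0473 0.3129] yaw 1.6699 tilt [-0.003  0.    -1.   ] w 0.526 F [-0.   0.1 -1.3] q [ 0.05 -0.17  1.94  0.    1.38 -1.62]
shift now-frame units [-0.03  0.06  5.7 ]  final-frame units [-0.03  0.05  5.7 ]
rot units [-0.02 -0.   -0.01]
```

View pics/sd24.png

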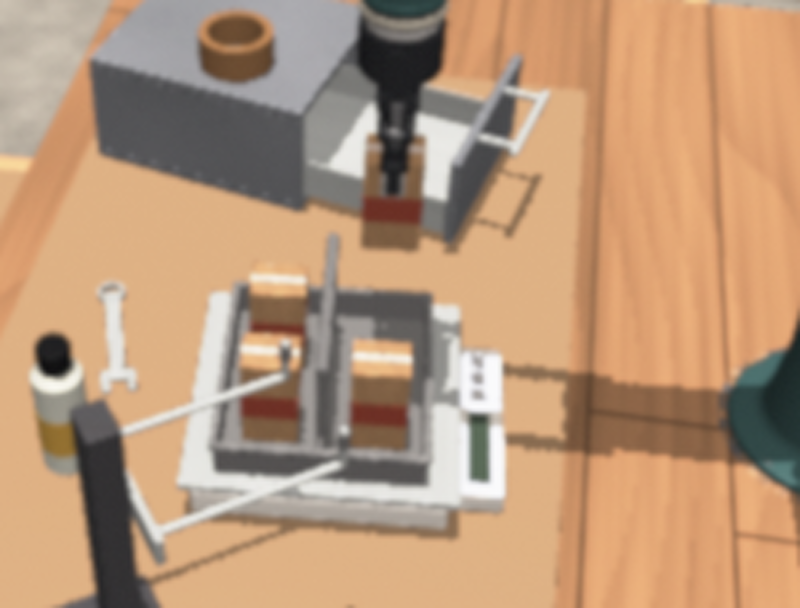

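Call:
arm_command(steps=[0,0,0.6,0,0,0,0.3,0,0,0.8,0,0,0,0.3,0,0,0.8,0,0,0,0.3,0,0,0.8,0,0,0,0.3,0,0,0.8,0,0,0,0.3,0,0,0.8,0,0,0,0.3,0,0,0.5,0,0,0,0.3,0,0,0.3,0,0,0,0.3,0,0,0.25,0,0,0,0.3,0,0,0.05,0,0,0,0.3])

```text
time: 66.92
tool_pos: [0.4661, 0.0467, 0.1432]
tcp_rot: [2.108, 2.329, 0.0]
wrist_force: [-0.4, 0.1, -0.2]
width: 0.525
```

Call:
arm_command(steps=[0,0,0.07,0,0,0,0.3,0,0,0,0,0,0,0.3,0,0,0,0,0,0,0.3])

```text
time: 67.3
tool_pos: [0.4667, 0.0467, 0.1419]
tcp_rot: [2.107, 2.328, 0.002]
wrist_force: [1.4, -0.1, 0.4]
width: 0.524
```

Call:
arm_command(steps=[0,0,0,0,0,0,0.55,0,0,0,0,0,0,0.65,0,0,0,0,0,0,0.72,0,0,-0.4,0,0,0,0.72,0,0,-0.8,0,0,0,0.72,0,0,-1,0,0,0,0.72,0,0,-1,0,0,0,0.72,0,0,-1,0,0,0,0.72,0,0,-1,0,0,0,0.72,0,0,-0.5,0,0,0,0.72])

```text
time: 68.55
tool_pos: [0.4669, 0.0467, 0.315]
tcp_rot: [2.106, 2.327, 0.004]
wrist_force: [-0.0, -0.6, 0.1]
width: 0.72
```

Run:
```python
from h import *
# handle at open position and pushing pose: closed fingers in front of handle (-x side)
c,s_=np.cos(-.2345),np.sin(-.2345)
h=np.array([.342,-.297]); p=h-np.array([c,s_])*.05; print(p,np.linalg.norm(p))
plan([*h,.32],-.2345); plan([*h,.32],1.336)
i,K,T=cam("wrist"); crop(i,0,0,640,400,1.25,"w25.png")
i,K,T=cam("side"); crop(i,240,100,250,190,3.2,"sd25.png")
```

```text
[ 0.29336847 -0.28538217] 0.40927745857927944
t 68.55 pos [0.4669 0.0467 0.315 ] yaw 1.6704 tilt [ 0.004  0.    -1.   ] w 0.72 F [-0.  -0.6  0.1] q [ 0.05 -0.17  1.93  0.    1.38 -1.62]
shift now-frame units [-10.99  -5.28  -0.18]  final-frame units [-1.39 12.11 -0.17]
rot units [ 0.03 -0.03 18.19]
t 68.55 pos [0.4669 0.0467 0.315 ] yaw 1.6704 tilt [ 0.004  0.    -1.   ] w 0.72 F [-0.  -0.6  0.1] q [ 0.05 -0.17  1.93  0.    1.38 -1.62]
shift now-frame units [-10.99  -5.28  -0.18]  final-frame units [-12.11  -1.38  -0.17]
rot units [ 0.04 -0.    3.19]
```

View pics/w25.png

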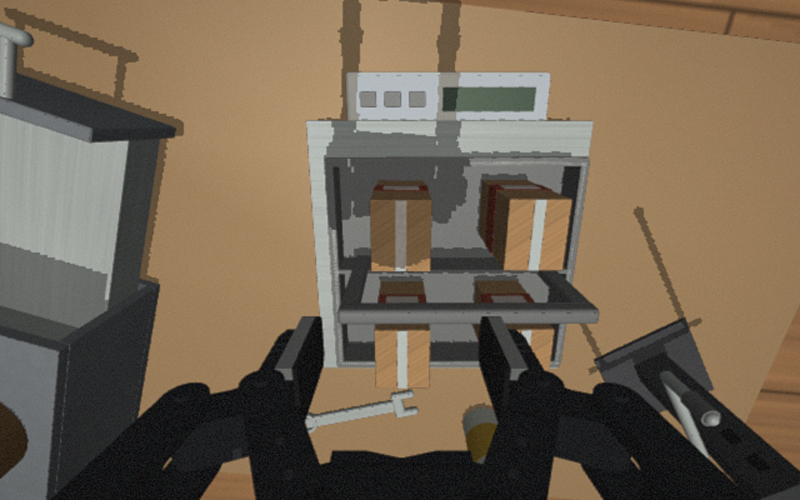

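View pics/sd25.png

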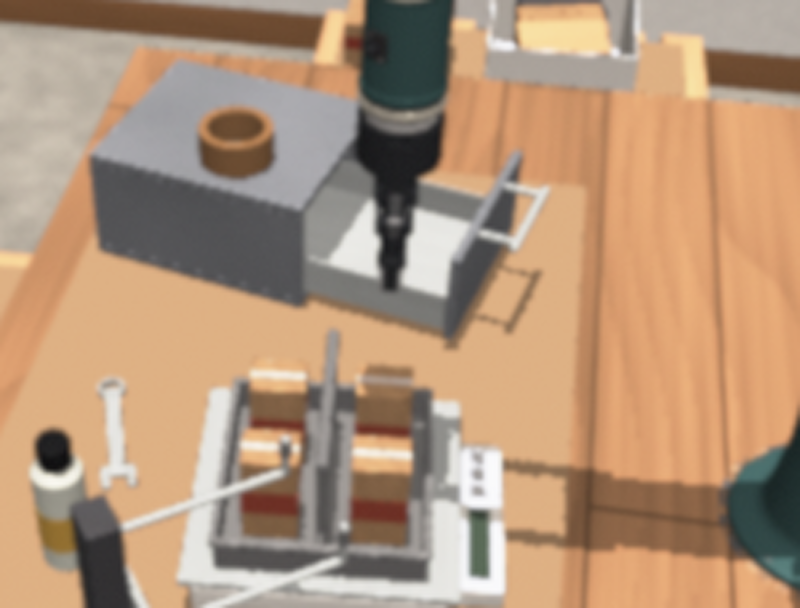

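Call:
arm_command(steps=[0,0,0,0,0,0.8,0.72,0,0,0,0,0,0.8,0.5,0,0,0,0,0,0.8,0.2,0,0,0,0,0,0.79,0,-0.93,-0.196,0,0,0,0,0,-0.93,-0.196,0,0,0,0,0,-0.93,-0.196,0,0,0,0,0,-0.93,-0.196,0,0,0,0,0,-0.93,-0.196,0,0,0,0,0,-0.93,-0.196,0,0,0,0,0])

```text
time: 69.9
tool_pos: [0.3916, -0.1084, 0.3105]
tcp_rot: [-2.464, -1.945, 0.002]
wrist_force: [0.7, 0.2, 0.4]
width: -0.002
```

Call:
arm_command(steps=[-0.93,-0.196,0,0,0,0,0,-0.93,-0.196,0,0,0,0,0,-0.93,-0.196,0,0,0,0,0,-0.93,-0.196,0,0,0,0,0,-0.93,-0.196,0,0,0,0,0,-0.93,-0.196,0,0,0,0,0,-0.93,-0.196,0,0,0,0,0,0,0,0.5,0,0,0,0,0,0,0,0,0,0,0])

```text
time: 71.03
tool_pos: [0.3065, -0.2867, 0.2942]
tcp_rot: [-2.462, -1.942, -0.0]
wrist_force: [-0.1, 0.1, 1.2]
width: 0.003
```

Run:
```python
from h import *
plan([.308,-.289,.123],1.336)
i,K,T=cam("wrist"); crop(i,0,0,640,400,1.25,"w26.png")
i,K,T=cam("side"); crop(i,240,60,250,190,3.2,"sd26.png")
```

```text
t 71.03 pos [ 0.3065 -0.2867  0.2942] yaw 1.3359 tilt [-0.003  0.004 -1.   ] w 0.003 F [-0.1  0.1  1.2] q [-0.81 -0.26  2.04  0.    1.37 -2.15]
shift now-frame units [-0.08  0.09  5.71]  final-frame units [-0.06  0.07  5.71]
rot units [-0.04 -0.03 -0.  ]
```

View pics/w26.png

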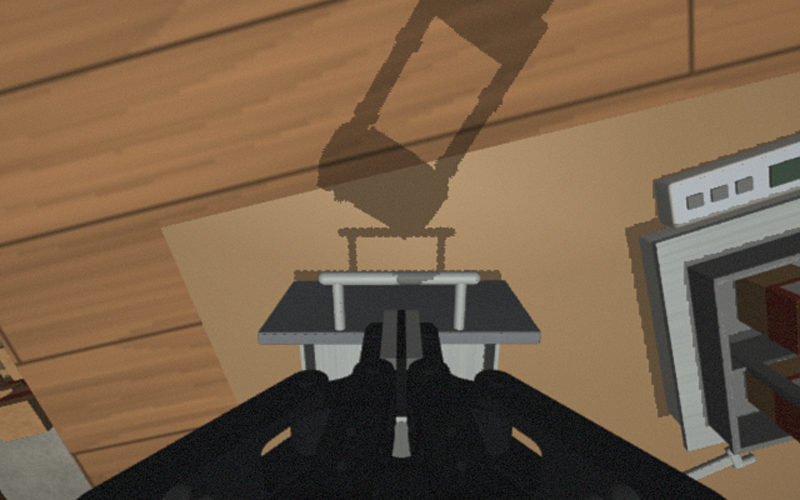

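View pics/sd26.png

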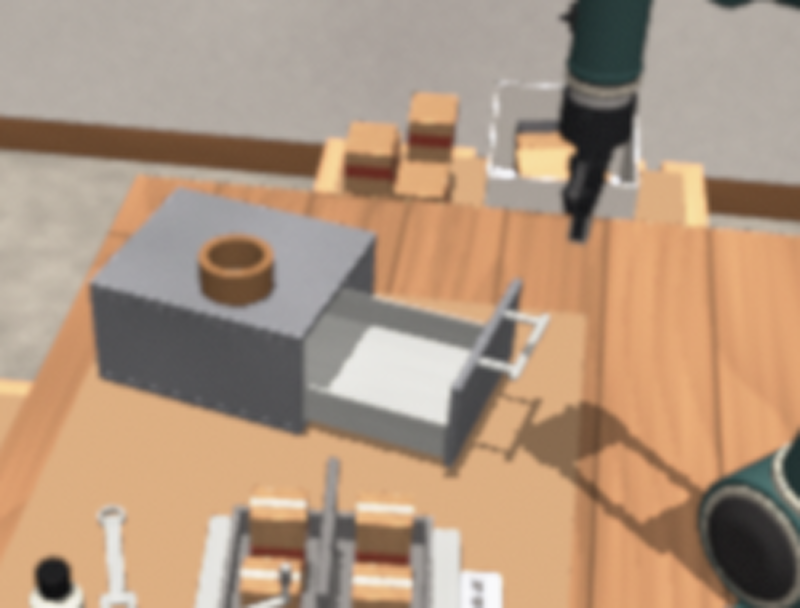

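Call:
arm_command(steps=[0,0,0.7,0,0,0,0,0,0,0.8,0,0,0,0,0,0,0.8,0,0,0,0,0,0,0.8,0,0,0,0,0,0,0.8,0,0,0,0,0,0,0.8,0,0,0,0,0,0,0.6,0,0,0,0,0,0,0.3,0,0,0,0,0,0,0,0,0,0,0])

```text
time: 72.25
tool_pos: [0.3075, -0.2877, 0.1289]
tcp_rot: [-2.464, -1.947, -0.0]
wrist_force: [0.0, 0.2, 0.0]
width: 0.001
```

Run:
```python
from h import *
plan([.342,-.297,.123],1.336)
```

```text
t 72.25 pos [ 0.3075 -0.2877  0.1289] yaw 1.3373 tilt [-0.001  0.001 -1.   ] w 0.001 F [0.  0.2 0. ] q [-0.81 -0.12  2.24  0.    1.02 -2.15]
shift now-frame units [-0.04  1.19  0.2 ]  final-frame units [-0.03  1.19  0.2 ]
rot units [-0.01 -0.01  0.01]
```

Call:
arm_command(steps=[0,0.3,0.1,0,0,0,0,0,0.3,0,0,0,0,0,0,0.3,0,0,0,0,0,0,0.3,0,0,0,0,0,0,0.3,0,0,0,0,0,0,0.3,0,0,0,0,0])

```text
time: 73.0
tool_pos: [0.3611, -0.3012, 0.1263]
tcp_rot: [2.465, 1.946, 0.001]
wrist_force: [-0.9, -0.2, 1.3]
width: -0.003
```

Call:
arm_command(steps=[0,0.4,0,0,0,0,0,0,0.4,0,0,0,0,0,0,0.4,0,0,0,0,0,0,0.4,0,0,0,0,0,0,0.4,0,0,0,0,0,0,0.4,0,0,0,0,0,0,0.4,0,0,0,0,0])

```text
time: 73.88
tool_pos: [0.4425, -0.3206, 0.1262]
tcp_rot: [2.466, 1.946, 0.0]
wrist_force: [0.4, -0.8, 0.5]
width: 0.001
```

Run:
```python
from h import *
plan([.517,-.338,.123],1.336)
i,K,T=cam("wrist"); crop(i,0,0,640,400,1.25,"w27.png")
```

```text
t 73.88 pos [ 0.4425 -0.3206  0.1262] yaw 1.3364 tilt [ 0. -0. -1.] w 0.001 F [ 0.4 -0.8  0.5] q [-0.67  0.13  2.    0.    1.02 -2.01]
shift now-frame units [0.01 2.55 0.11]  final-frame units [0.01 2.55 0.11]
rot units [0. 0. 0.]
```

View pics/w27.png

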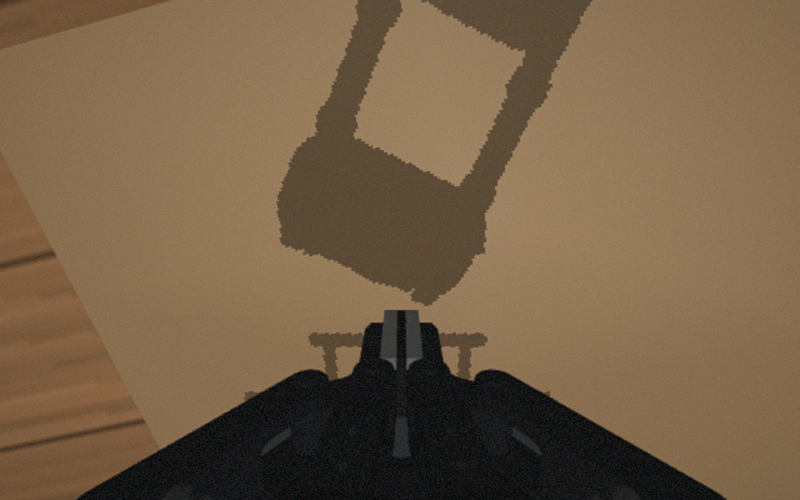

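Call:
arm_command(steps=[0,-0.5,0,0,0,0,0,0,-0.5,0,0,0,0,0,0,0,-0.7,0,0,0,0,0,0,-1,0,0,0,0,0,0,-1,0,0,0,0,0,0,-1,0,0,0,0,0,0,-1,0,0,0,0,0,0,-1,0,0,0,0,0,0,0,0,0,0,0,0,0,0,0,0,0,0])

```text
time: 75.18
tool_pos: [0.4113, -0.3129, 0.2962]
tcp_rot: [-2.465, -1.945, 0.001]
wrist_force: [0.4, -0.1, 0.3]
width: 0.0
```

Run:
```python
from h import *
plan([.517,-.338,.123],1.336)
i,K,T=cam("scene"); crop(i,180,70,260,195,3.07,"sc28.png");np.savez("sc28.npz",K=K,T=T)
i,K,T=cam("side"); crop(i,240,95,250,190,3.2,"sd28.png")
```

```text
t 75.17 pos [ 0.4113 -0.3129  0.2962] yaw 1.3359 tilt [-0.001  0.001 -1.   ] w 0.0 F [ 0.4 -0.1  0.3] q [-0.7  -0.07  1.87 -0.    1.34 -2.03]
shift now-frame units [0.   3.63 5.77]  final-frame units [0.01 3.62 5.77]
rot units [-0.01 -0.01 -0.  ]
```

View pics/sc28.png

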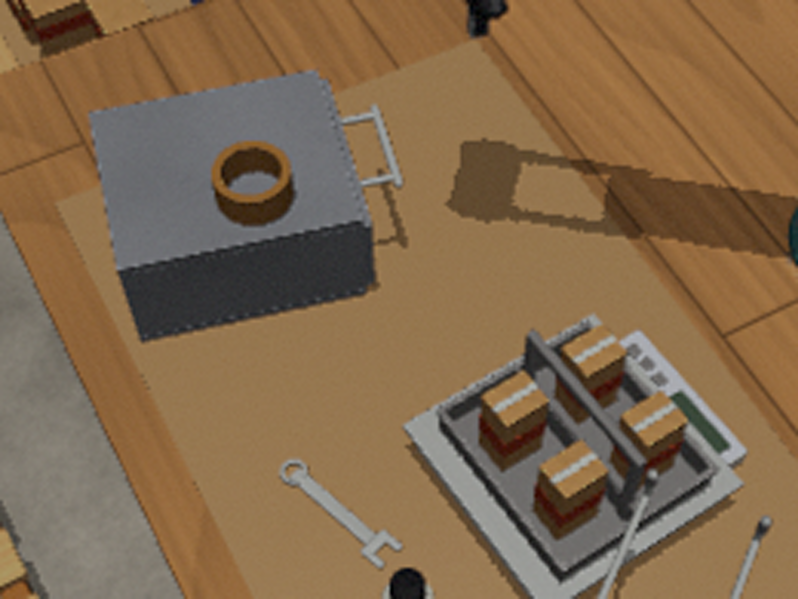

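View pics/sd28.png

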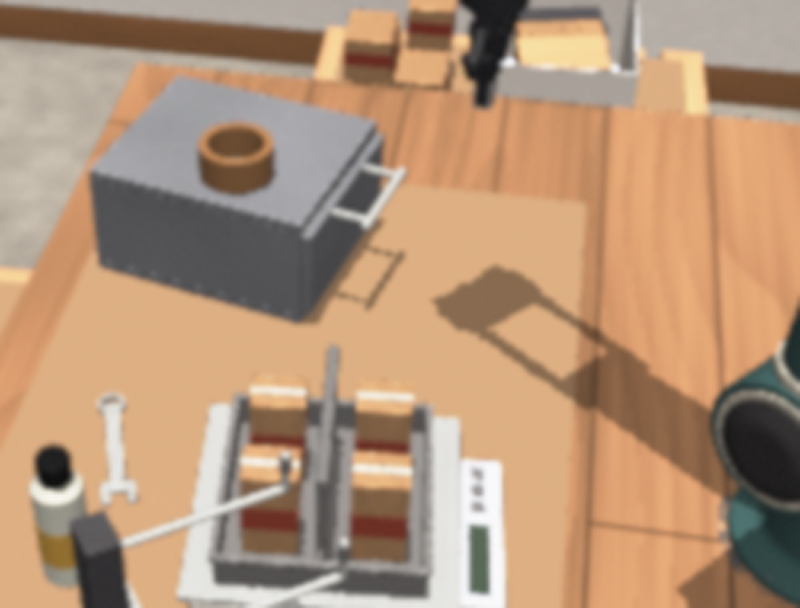

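Call:
arm_command(steps=[0,0,0,0,0,0,0,0,0,0,0,0,0,0,0,0,0,0,0,0,0,0,0,0,0,0,0,0,0,0,0,0,0,0,0,0,0,0,0,0,0,0,0,0,0,0,0,0,0,0,0,0,0,0,0,0])

```text
time: 76.28
tool_pos: [0.4125, -0.3134, 0.2972]
tcp_rot: [2.466, 1.946, 0.0]
wrist_force: [-0.3, -0.5, 0.2]
width: -0.005
```

Run:
```python
from h import *
a=cv2.imread("pics/scene0.png")[:,:,::-1]
i,K,T=cam("scene")
r=lambda im:im[90:150,285:325].astype(np.float32).mean(2)
print("scene shift",cv2.phaseCorrelate(r(a),r(i)), np.abs(r(a)-r(i)).mean())
b=cv2.imread("pics/side0.png")[:,:,::-1]
j,K2,T2=cam("side")
r=lambda im:im[140:180,330:372].astype(np.float32).mean(2)
print("side shift",cv2.phaseCorrelate(r(b),r(j)), np.abs(r(b)-r(j)).mean())
v=np.hstack([cv2.resize(x[85:155,270:345],None,fx=5,fy=5,interpolation=cv2.INTER_CUBIC) for x in (a,i)]);cv2.imwrite("pics/cmp.png",v[:,:,::-1])
crop(i,300,150,160,120,5,"sc29.png")
```

```text
scene shift ((-0.014496480759056851, -0.03346670287336906), 0.9937778109312058) 1.8951392
side shift ((0.4519162060143529, 0.027569166191714345), 0.99053230020735) 1.4214284
```

View pics/cmp.png

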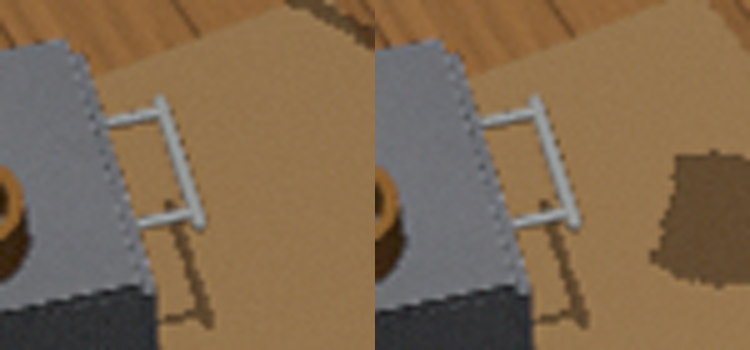

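View pics/sc29.png

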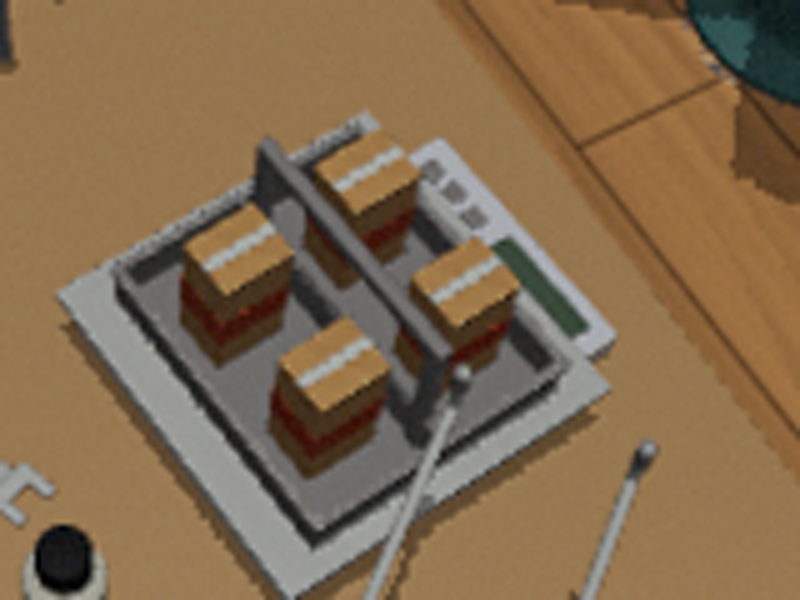

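Run:
```python
from h import *
_,K,T=cam("scene")
f=lambda u,v,z:onz(K,T,u/5+300,v/5+150,z)[:2]
a,b=f(266,143,.189),f(441,350,.189);print("handle",(a+b)/2,np.linalg.norm(a-b),np.arctan2(*(b-a)[::-1])-np.pi/2)
a,b=f(118,270,.095),f(572,358,.095);print("rim diag",(a+b)/2)
a,b=f(58,294,.055),f(608,386,.055);print("scale diag",(a+b)/2)
```

```text
handle [0.5149967  0.10228839] 0.18039982656072767 0.09696866576715402
rim diag [0.51039693 0.10305489]
scale diag [0.51338546 0.09947025]
```

Run:
```python
from workcell import bot
print(bot.finish_job())
```

```text
the job is handed in; nothing more can be done
None
```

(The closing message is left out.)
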